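# Set the batten to the length line and wedge it

## Task

Slide the pine batten along the fence of the sawing board until its left end is level with the dark line scribed across the board. Then set the beech wedge, thin end first and straight side to the batten, between the batten and the sloping rubber-faced cleat, and push it in with about 10 to 15 N, easing off and pushing again, until it stays jammed and nips the batten against the fence, still on the line. Keep a light hand, so that neither fence nor wedge presses on the batten with more than 25 N, and leave the pencil, the try square and the screw jar where they are.

Things in the scene. Friction and masses are not known exactly. Their poses are not given: they have to be found in the camera images.
- board: the sawing board: a plywood base 180 mm deep (its x, away from the robot) by 340 mm wide (its y, to the left) and 18 mm thick, fixed to the bench. Origin: centre of its underside. It carries a fence along its far edge, a sloping cleat on its near half and a dark scribed line. Pieces on it slide on it and on one another with a friction of about 0.5 to 0.7
- fence_foot (a point): middle of the foot of the fence's near face, at x = 60 mm of the board. The fence is a beech strip along the board's whole width, 26 mm thick, 22 mm high above the base, with a narrow saw slot at y = -40 mm. Its screws sit in slotted holes: its face may really stand up to 2 mm nearer or farther than this point, which only feel can tell
- cleat_face (a point): middle of the cleat's sloping face, 12 mm above the base. The cleat is a beech block with a rubber facing (1 mm of give at 40 N), 24 mm high above the base, 26 mm thick and 80 mm long, at y = -20 to 60 mm of the board. The face looks towards the batten and runs from x = 1 mm (at y = -20 mm) to x = -12 mm (at y = 60 mm), 1 in 6. Axes as the board's
- line (a point): the scribed length line: a dark line 1.6 mm wide across the whole base at right angles to the fence, at y = 80 mm of the board (nearer its left edge). The point is on the base's top face, 20 mm from the board's middle towards the fence; axes as the board's
- batten_center (a point): centre of the pine batten: a loose straight bar 40 mm wide (x), 180 mm long (y) and 32 mm high, 0.13 to 0.21 kg, lying on the base between fence and cleat, a little off the fence and askew, its left end short of the line. Axes: y along it to the left, z up
- batten_end (a point): middle of the lower edge of the batten's left end (90 mm from its centre along +y, on its underside); axes as the batten's. This end goes level with the line
- wedge_grip (a point): where to grip the loose beech wedge, 160 mm long (y), 30 mm high, 0.09 kg, at first flat on the bench left of the board. The point is midway across its butt, half-way up, 20 mm from the end. The butt is 60 mm long, parallel-sided, 34.7 mm wide. In place it binds with this point at about y = 115 mm of the board, 12 mm more or less with the fence; y runs from thin end to butt, z up
- wedge_tip (a point): the wedge's thin end: this point is on the edge of its straight side, half-way up, 140 mm in -y and 17 mm in +x from wedge_grip. The straight side faces the wedge's +x; the other side slopes, 1 in 6 like the cleat's face, from 18 mm width at the thin end to the butt's 34.7 mm over 100 mm. Pushed in cocked, it binds early and is slack again when let go; a second push straightens it
- pencil: flat red carpenter's pencil, 140 mm long and 8 mm high, lying along the board's near edge, right half; origin under its middle. To be left alone
- try_square: try square with a 115 mm wooden stock and a 150 mm steel blade, 20 mm high, lying on the bench right of the board; origin under the middle of its stock. To be left alone
- screw_jar: jar of screws, 72 mm in diameter and 85 mm high, standing on the bench beyond the board; origin under its middle. To be left alone
Things that resemble listed ones, but are neither listed nor needed, are in the scene too. Leave any turquoise look-alike of the part that bears batten_center alone. What is shaped like the part that bears wedge_grip but white is not meant.

How it is judged:
By the outcome, as a careful person would: the job done as asked, in the order asked, and still so for the second after the job is handed in, with the robot touching nothing.
It also fails if it takes over 72 s, if anything falls off the work surface, if the arm or the gripper's body presses on something with over 40 N, if the wrist force passes 120 N, or if a joint passes its speed limit or range.

## Robot

A 6-joint arm with a two-finger parallel gripper is mounted at the origin on the work surface. World frame = base frame: x ahead of the robot, y to its left, z up, the work surface at z = 0. Lengths are in m, angles in degrees, forces in N, time in s.
With the tool pointing down it reaches from about 0.35 to 0.875 m from the base axis. Payload 4.2 kg.
Tool frame: the origin (TCP) lies at the very end of the fingers, on their centre line; the grasp point (between the pads) lies 19 mm behind it; z points along the fingers, y is the line along which they close (so a half turn about z gives the same grasp; the last joint's range is limited). The gripper opens to 87 mm and grips with 3 to 60 N. Pads are 19 mm wide; open, the fingers measure 117 mm over their backs; the gripper's body (75 mm by 190 mm) begins 51 mm behind the grasp point.
Start: joints at [-59.897, 22.042, 0.453, 0, -68.411, -14.817], TCP at [0.165, -0.603, 0.223] pointing down, gripper open.
Joint ranges: [-179.83, 179.83], [-69.29, 118.12], [-61.27, 80.66], [-181.25, 117.63], [-171.15, -9.14], [-177.46, 177.46]. Speed limits (degrees/s): [159.86, 159.86, 180, 180, 180, 180].

## Interface

Orientations are given as a 3x3 rotation matrix whose columns are the frame's x, y, z axes.
In Python, from station import * gives the robot as it stands.
- The arm moves only by the shell command python3 -m pendant 'ROWS'. ROWS is JSON, a list of rows, each an object of numbers: "x", "y", "z": the shift along the world's x, y, z normalised to -1 to 1, where 1 is 250 mm; "rx", "ry", "rz": the turn, a rotation vector about the world's x, y, z normalised to -1 to 1, where 1 is 180 degrees; "claw": the opening, from 0 (shut) to 1 (fully open). A call has exactly 8 rows; each row is the pose to reach, as a shift and turn from the pose commanded when the call began, turning the shorter way round; what a row does not reach only later rows make up. A row lasts 1/8 s, in which the tool goes at most 62.5 mm and 10.7 degrees, less where a joint would pass 70% of its speed; a pose out of reach is approached as far as the arm can. A call with a number of a shift or a turn outside -1 to 1 is refused whole. A call with a gripper value outside its range is refused whole. The fingers move at their own pace and stop on an object; the grip force is fixed at half the most. Time passes only in rows, so rows that repeat a pose let the fingers close, or fill a call up. It gives the time, the measured TCP pose, the force, the opening and the grip force at its end, in the units of the state.
- sense(): the state, without advancing time (a new reading comes with each control period).
- capture(name): name is "side" or "top"; returns a dict with "color" (480x640x3 uint8, red, green, blue), "mtx" (3x3 intrinsics, pixels), "k1" (the pictures are not rectified: a ray, as slopes to the right and down, at radius r is drawn at 1 + k1 r^2 times it, then the intrinsics apply), "world_to_cam" (4x4, takes a point from world to camera coordinates). Camera axes: x right, y up, looking along -z (the intrinsics and any distortion apply to the point x, -y, -z); pixel columns grow to the right and rows downward; lengths in m; the calibration is good to about 2 mm. A picture is of the moment at which its call begins. There is no depth.
- finish_job(): hands the job in; it is judged then, once.
Trained networks look in a picture, given as the dict that the camera call returned (one of the last four; its "shot" number tells which), for a name from the list of things; names that differ only in an ending like _2 or _b are one class to them, and where a whole thing is asked for, a point or a joint stands for the part that bears it (a point fixed in the world has none). Each returns a list of dicts, best first, with "conf" (0 to 1); they miss things now and then, are a little off and sometimes report something else, mostly with a low value. They report only what shows in the picture. A call takes as long as a camera call. They do not tell look-alikes from the thing itself.
- search_frame(picture, label): "centre" ([column, row] in pixels, amid what is visible of it).
- regions_of(picture, label): "region" (480x640 bool, what is visible of it) and "centre" ([column, row] in pixels, amid what is visible of it).
The state is a dict: "time_s": time; "joints": joint angles; "joint_velocities": joint speeds; "effort": joint torques, N m; "tcp_pos": TCP position; "ee_rot": TCP orientation; "wrist_force": force on the tool from outside, world axes, zero at the start; "moment": the same for the moment, N m; "gripper_width": opening from 0.0 (shut) to 1.0 (fully open); "gripper_force": force on a finger pad.
Only numpy, scipy, OpenCV 4.12 (cv2) and the standard library are available. Lean on these libraries where they do the work, as an engineer would, in place of code of your own. Each camera call takes 0.05 s, during which the arm holds its last target. There are 200 camera calls.

## Working session

There is one attempt and no reset: what is moved stays moved. The work goes in short steps, Python scripts to look and compute and a shell command to move; the robot and the scene stay as the last step left them, time stands still between calls to the robot, and variables do not carry over. Pictures are saved under pics/ and viewed, at most 12 in all, crops included, and the job is handed in when it is done.

```bash
ls; mkdir -p pics; cat > h.py <<'E'
from station import *
import numpy as np, cv2
def save(p,n): cv2.imwrite('pics/'+n, cv2.cvtColor(p['color'],cv2.COLOR_RGB2BGR))
def proj(p,X):
    X=np.atleast_2d(X); M=np.array(p['world_to_cam']); c=X@M[:3,:3].T+M[:3,3]
    s=np.c_[c[:,0]/-c[:,2],-c[:,1]/-c[:,2]]; s=s*(1+p['k1']*(s**2).sum(1,keepdims=True))
    K=np.array(p['mtx']); return s@K[:2,:2].T+K[:2,2]
def ray(p,uv):
    K=np.array(p['mtx']); d=np.array([p['k1'],0,0,0,0],float)
    s=cv2.undistortPointsIter(np.array(uv,float).reshape(-1,1,2),K,d,None,None,(3,100,1e-12)).reshape(-1,2)
    M=np.array(p['world_to_cam']); R=M[:3,:3]; o=-R.T@M[:3,3]
    return o,np.c_[s[:,0],-s[:,1],-np.ones(len(s))]@R
def at(p,uv,z):
    o,d=ray(p,uv); return o+d*((z-o[2])/d[:,2])[:,None]
def tri(p,u,q,v):
    o1,d1=ray(p,u);o2,d2=ray(q,v); r=[]
    for a,b in zip(d1,d2):
        t=np.linalg.lstsq(np.c_[a,-b],o2-o1,rcond=None)[0]; A=o1+t[0]*a;B=o2+t[1]*b
        r.append(np.r_[(A+B)/2,np.linalg.norm(A-B)])
    return np.array(r)
E
python3 - <<'E'
from h import *
print(sense())
for n in('top','side'):
    p=capture(n); save(p,n+'0.png'); print(n,p['mtx'],p['k1'],p['world_to_cam'])
    for l in('board','fence_foot','cleat_face','line','batten_center','batten_end','wedge_grip','wedge_tip','pencil','try_square','screw_jar'):
        print(l,[(np.round(d['centre']).tolist(),round(d['conf'],2)) for d in search_frame(p,l)])
E
```

```text
pics
{'time_s': 0.0, 'joints': array([-5.98964122e+01,  2.20914112e+01,  3.78081996e-01, -2.89429625e-02,
       -6.84094499e+01, -1.48150349e+01]), 'joint_velocities': array([ 0.10780877, -0.07234747, -0.0508392 ,  0.09342633, -0.08073532,
        0.06004986]), 'effort': array([ 1.44956789e-04, -3.90666568e+01,  1.87408412e+01,  4.22000349e+00,
        1.09541128e-02, -2.11740803e-04]), 'tcp_pos': array([ 0.16464095, -0.60229535,  0.22144127]), 'ee_rot': array([[-9.64659216e-01, -2.63499812e-01, -6.68427416e-04],
       [-2.63500643e-01,  9.64656957e-01,  2.08941483e-03],
       [ 9.42427422e-05,  2.19170433e-03, -9.99997594e-01]]), 'wrist_force': array([-0.48163716,  0.74004014,  0.16588357]), 'moment': array([-0.040226  , -0.01092179, -0.01592037]), 'gripper_force': 0.0, 'gripper_width': 0.9940737404897898}
top [[454.79882286   0.         317.24852494]
 [  0.         454.79882286 241.9981555 ]
 [  0.           0.           1.        ]] 0.0028727689775259386 [[-0.00914861 -0.99969176  0.02308025 -0.01846481]
 [ 0.9868904  -0.00530736  0.16130458 -0.55337186]
 [-0.16113237  0.024253
[... 786 characters left out ...]
99619044 -0.08710875 -0.00408343  0.55272176]
 [ 0.05165951 -0.62721673  0.77712964 -0.07601058]
 [-0.07025599  0.77395817  0.6293273  -1.04095404]
 [ 0.          0.          0.          1.        ]]
board [([348.0, 244.0], 0.96)]
fence_foot [([346.0, 242.0], 0.94), ([367.0, 199.0], 0.29)]
cleat_face [([349.0, 243.0], 0.56)]
line [([345.0, 238.0], 0.68)]
batten_center [([333.0, 146.0], 0.96), ([326.0, 198.0], 0.56)]
batten_end [([334.0, 147.0], 0.9), ([328.0, 203.0], 0.74)]
wedge_grip [([304.0, 435.0], 0.97), ([345.0, 333.0], 0.78)]
wedge_tip [([347.0, 335.0], 0.81), ([304.0, 433.0], 0.61)]
pencil [([368.0, 200.0], 0.65)]
try_square [([407.0, 167.0], 0.71)]
screw_jar [([242.0, 276.0], 0.89)]
```

View pics/top0.png

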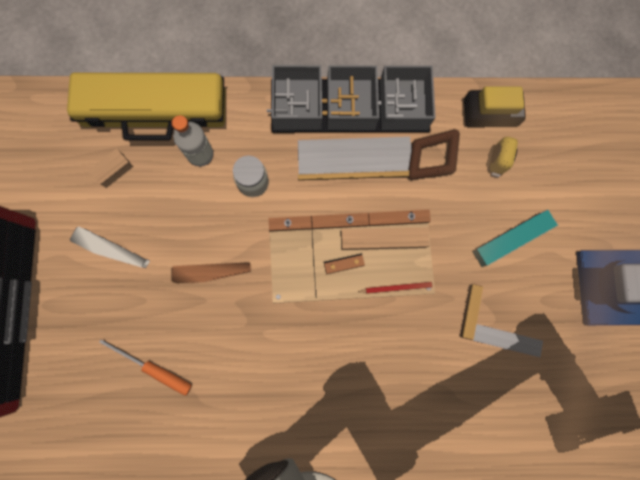

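View pics/side0.png

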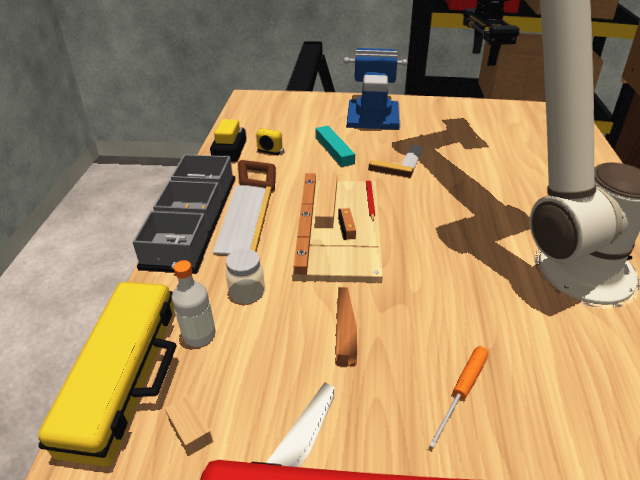

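Wedge candidates: brown one (top 210,272; side 345,333), a white one (110,248) and a small brown offcut (117,168). I choose the brown one. Batten candidates: pine at (385,240) and turquoise at (516,238). I choose the pine one, on the board. Next, close crops.

```bash
python3 - <<'E'
import cv2,numpy as np
a=cv2.imread('pics/top0.png')[200:310,160:445]; a=cv2.resize(a,None,fx=2.8,fy=2.8,interpolation=cv2.INTER_CUBIC)
cv2.imwrite('pics/ct.png',a); print(a.shape)
b=cv2.imread('pics/side0.png')[165:375,280:400]; b=cv2.resize(b,None,fx=2.8,fy=2.8,interpolation=cv2.INTER_CUBIC)
cv2.imwrite('pics/cs.png',b)
E
```

```text
(308, 798, 3)
```

View pics/ct.png

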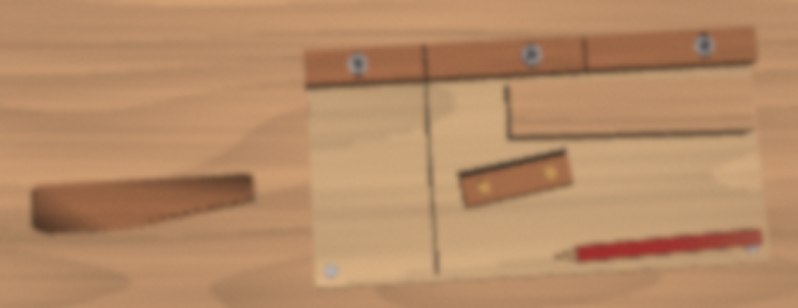

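View pics/cs.png

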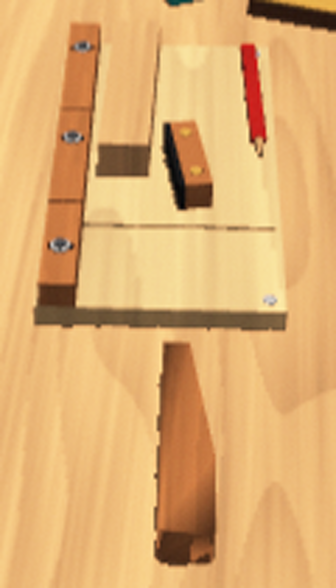

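```bash
cat > fit.py <<'E'
from h import *
from scipy.optimize import least_squares
def solve(model,obs,x0,zfree=False):
    # obs: list of (pic, uv, local xyz)
    def P(v,L):
        c,s=np.cos(v[2]),np.sin(v[2]); z=v[3] if zfree else 0
        return np.array([v[0]+c*L[0]-s*L[1],v[1]+s*L[0]+c*L[1],L[2]+z])
    f=lambda v:np.concatenate([proj(p,P(v,L))[0]-uv for p,uv,L in obs])
    r=least_squares(f,x0+([0.] if zfree else []),loss='soft_l1',x_scale=.01); 
    print(model,np.round(r.x[:2]*1000,1),np.degrees(r.x[2]).round(2),(r.x[3:]*1000).round(1)); print(np.round(f(r.x).reshape(-1,2),1).tolist()); return r.x
E
python3 - <<'E'
from fit import *
t=capture('top');s=capture('side')
T=lambda x,y:(t,np.array([160+(x+.5)/2.8-.5,200+(y+.5)/2.8-.5]))
S=lambda x,y:(s,np.array([280+(x+.5)/2.8-.5,165+(y+.5)/2.8-.5]))
for p in(t,s):
    M=np.array(p['world_to_cam']);print('cam',-M[:3,:3].T@M[:3,3])
o=lambda f,L:(*f,np.array(L)/1000)
B=[o(T(317,285),(-90,170,18)),o(T(768,258),(-90,-170,18)),o(T(304,50),(86,170,40)),o(T(754,27),(86,-170,40)),o(T(306,86),(60,170,40)),o(T(757,63),(60,-170,40)),o(T(437,272),(-90,80,18)),
 o(S(286,312),(-90,170,18)),o(S(35,308),(90,170,18)),o(S(37,285),(86,170,40)),o(S(74,287),(60,170,40)),o(S(70,24),(86,-170,40)),o(S(100,24),(60,-170,40)),o(S(275,228),(-90,80,18))]
for z in(0,1): solve('board',B,[.5,0.,0.],z)
A=[o(T(510,86),(20,90,50)),o(T(512,135),(-20,90,50)),o(T(750,129),(-20,-90,50)),o(S(99,145),(20,90,50)),o(S(151,147),(-20,90,50)),o(S(97,174),(20,90,18)),o(S(148,176),(-20,90,18)),o(S(160,27),(-20,-90,50))]
for z in(0,1):solve('batten',A,[.5,0.,0.],z)
W=[o(T(33,187),(17.35,20,30)),o(T(252,175),(17.35,-140,30)),o(T(253,199),(-.65,-140,30)),o(T(40,231),(-17.35,20,30)),o(S(165,343),(17.35,-140,30)),o(S(190,343),(-.65,-140,30)),o(S(157,530),(17.35,20,30)),o(S(215,533),(-17.35,20,30)),o(S(157,560),(17.35,20,0)),o(S(215,455),(-17.35,-40,30))]
for z in(0,1):solve('wedge',W,[.5,0.3,0.],z)
E
```

```text
cam [4.02174578e-01 2.44553649e-04 9.70033980e-01]
cam [0.48140954 0.80612668 0.71642787]
board [530.2 -93.4] 2.8 []
[[-1.0, 0.6], [0.4, 0.9], [-0.7, -0.7], [-0.0, -0.8], [-0.9, -1.3], [0.1, -1.6], [-0.5, 2.8], [0.5, -0.2], [-0.7, -0.9], [0.1, -0.8], [0.1, -1.2], [-0.0, -0.7], [-0.2, -0.6], [2.3, 0.2]]
board [530.6 -94.7] 2.79 [-3.4]
[[-0.2, 0.5], [0.5, 0.8], [0.1, -0.5], [0.2, -0.6], [-0.1, -1.2], [0.3, -1.4], [0.1, 2.6], [0.2, 0.5], [-0.7, -0.1], [0.1, 0.0], [0.1, -0.4], [-0.0, 0.1], [-0.3, 0.3], [2.0, 1.0]]
batten [ 561.7 -161.4] 1.21 []
[[-1.1, -1.6], [-1.1, 0.1], [1.2, -0.1], [-0.1, -0.7], [-0.3, -0.8], [0.8, 0.5], [0.7, 0.4], [0.3, -2.3]]
batten [ 562.  -163.3] 1.21 [-3.3]
[[-0.3, -1.5], [-0.3, 0.1], [1.6, -0.0], [-0.2, -0.1], [-0.4, -0.1], [0.8, 1.1], [0.6, 1.1], [0.2, -1.6]]
wedge [493. 258.] 2.09 []
[[-0.2, -1.6], [-0.5, -0.6], [-0.7, -0.6], [-2.8, -0.5], [0.2, -1.4], [0.7, -1.1], [0.3, -0.2], [0.5, -0.5], [0.1, 0.0], [0.5, -0.3]]
wedge [493.  256.5] 2.18 [-3.4]
[[1.0, -1.4], [0.4, -0.6], [0.2, -0.5], [-1.6, -0.4], [0.1, -0.6], [0.6, -0.3], [0.3, 0.4], [0.4, 0.1], [0.1, 0.5], [0.4, 0.3]]
```

Measured (mm): board (530,-94) yaw 2.8°, pine batten centre (562,-162) yaw 1.2°, and brown wedge grip (493,257) yaw 2.1°. Heights fit within 3.4 mm and the sizes check out, so I'm moving.

```bash
python3 -m pendant '[{"x":0.2,"y":0.2,"rz":0.055,"claw":1},{"x":0.4,"y":0.4,"rz":0.11,"claw":1},{"x":0.6,"y":0.6,"rz":0.16,"claw":1},{"x":0.75,"y":0.8,"rz":0.21,"claw":1},{"x":0.85,"y":0.95,"rz":0.27,"claw":1},{"x":0.95,"y":1,"rz":0.32,"claw":1},{"x":1,"y":1,"rz":0.37,"claw":1},{"x":1,"y":1,"rz":0.42,"claw":1}]'
python3 -m pendant '[{"x":0.2,"y":0.2,"z":-0.1,"claw":0.9},{"x":0.4,"y":0.4,"z":-0.2,"claw":0.85},{"x":0.588,"y":0.6,"z":-0.3,"claw":0.85},{"x":0.588,"y":0.764,"z":-0.4,"claw":0.85},{"x":0.588,"y":0.764,"z":-0.45,"claw":0.85},{"x":0.588,"y":0.764,"z":-0.55,"claw":0.85},{"x":0.588,"y":0.764,"z":-0.55,"claw":0.85},{"x":0.588,"y":0.764,"z":-0.55,"claw":0.85}]'
python3 - <<'E'
from h import *
s=sense();print(s['tcp_pos'],s['ee_rot'],s['wrist_force'],s['gripper_width'])
t=capture('top');c=capture('side')
a=cv2.resize(t['color'][190:320,260:450],(798,546),interpolation=cv2.INTER_CUBIC);cv2.imwrite('pics/t1.png',a[:,:,::-1])
for p in(t,c): print(proj(p,s['tcp_pos']))
E
```

```text
[ 0.16480758 -0.60285367  0.22254458] [[-9.64621120e-01 -2.63640082e-01  4.53088787e-05]
 [-2.63640081e-01  9.64621121e-01  1.91513001e-05]
 [-4.87549517e-05  6.52851206e-06 -9.99999999e-01]] [ 1.19566582 -0.06737844 -0.02682197] 0.997594098434474
[[692.73561446 466.60617635]]
[[482.49882871  58.37199565]]$[0]: bad value
$[0]: bad value
```

```bash
python3 -m pendant '[{"x":0.2,"y":0.2,"z":0,"rx":0,"ry":0,"rz":0.055,"claw":1},{"x":0.4,"y":0.4,"z":0,"rx":0,"ry":0,"rz":0.11,"claw":1},{"x":0.6,"y":0.6,"z":0,"rx":0,"ry":0,"rz":0.16,"claw":1},{"x":0.75,"y":0.8,"z":0,"rx":0,"ry":0,"rz":0.21,"claw":1},{"x":0.85,"y":0.95,"z":0,"rx":0,"ry":0,"rz":0.27,"claw":1},{"x":0.95,"y":1,"z":0,"rx":0,"ry":0,"rz":0.32,"claw":1},{"x":1,"y":1,"z":0,"rx":0,"ry":0,"rz":0.37,"claw":1},{"x":1,"y":1,"z":0,"rx":0,"ry":0,"rz":0.42,"claw":1}]'

```

```text
time_s: 2.4
tcp_pos: [0.416, -0.3523, 0.2226]
ee_rot: [[0.023, -1.0, 0.0], [-1.0, -0.023, -0.0], [0.0, -0.0, -1.0]]
wrist_force: [-0.2, -0.6, 0.3]
gripper_width: 1.001
gripper_force: 0.0
```

```bash
python3 -m pendant '[{"x":0.2,"y":0.2,"z":-0.1,"rx":0,"ry":0,"rz":0,"claw":0.9},{"x":0.4,"y":0.4,"z":-0.2,"rx":0,"ry":0,"rz":0,"claw":0.9},{"x":0.588,"y":0.6,"z":-0.3,"rx":0,"ry":0,"rz":0,"claw":0.9},{"x":0.588,"y":0.764,"z":-0.4,"rx":0,"ry":0,"rz":0,"claw":0.9},{"x":0.588,"y":0.764,"z":-0.5,"rx":0,"ry":0,"rz":0,"claw":0.9},{"x":0.588,"y":0.764,"z":-0.56,"rx":0,"ry":0,"rz":0,"claw":0.9},{"x":0.588,"y":0.764,"z":-0.56,"rx":0,"ry":0,"rz":0,"claw":0.9},{"x":0.588,"y":0.764,"z":-0.56,"rx":0,"ry":0,"rz":0,"claw":0.9}]'
python3 - <<'E'
from h import *
c=capture('side'); t=capture('top')
s=sense()
a=cv2.resize(c['color'][100:320,270:420],(545,800)[:2] if 0 else (409,600),interpolation=cv2.INTER_CUBIC);cv2.imwrite('pics/s1.png',a[:,:,::-1])
for p in(t,c): print(proj(p,s['tcp_pos']))
E
```

```text
time_s: 3.4
tcp_pos: [0.5625, -0.163, 0.0839]
ee_rot: [[0.014, -1.0, 0.002], [-1.0, -0.014, -0.001], [0.001, -0.002, -1.0]]
wrist_force: [0.1, -0.1, -0.1]
gripper_width: 0.9
gripper_force: 0.0
[[388.24863247 233.88350201]]
[[326.37541823 179.80174396]]
```

View pics/s1.png

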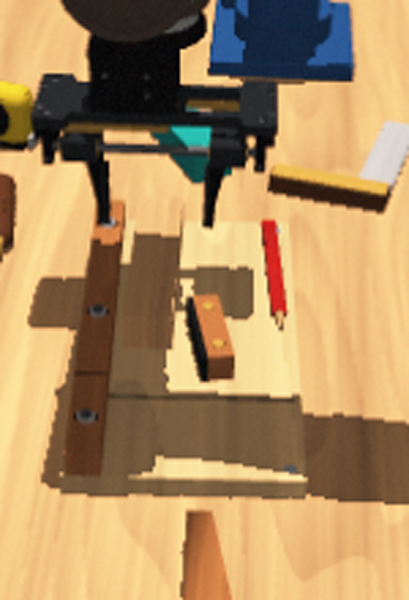

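The fingers straddle the batten (crop (105,220) and (208,225)), and the TCP projects to within 2 mm of where they show. Going down and gripping the top of the batten above the fence.

```bash
python3 -m pendant '[{"x":0,"y":0,"z":-0.07,"rx":0,"ry":0,"rz":0,"claw":0.9},{"x":0,"y":0,"z":-0.13,"rx":0,"ry":0,"rz":0,"claw":0.9},{"x":0,"y":0,"z":-0.155,"rx":0,"ry":0,"rz":0,"claw":0.9},{"x":0,"y":0,"z":-0.155,"rx":0,"ry":0,"rz":0,"claw":0.7},{"x":0,"y":0,"z":-0.155,"rx":0,"ry":0,"rz":0,"claw":0.5},{"x":0,"y":0,"z":-0.155,"rx":0,"ry":0,"rz":0,"claw":0.4},{"x":0,"y":0,"z":-0.155,"rx":0,"ry":0,"rz":0,"claw":0.4},{"x":0,"y":0,"z":-0.155,"rx":0,"ry":0,"rz":0,"claw":0.4}]'

```

```text
time_s: 4.5
tcp_pos: [0.5622, -0.1619, 0.0441]
ee_rot: [[0.016, -1.0, 0.001], [-1.0, -0.016, -0.0], [0.0, -0.001, -1.0]]
wrist_force: [0.5, -0.4, 1.8]
gripper_width: 0.457
gripper_force: 30.0
```

```bash
python3 -m pendant '[{"x":0,"y":0.04,"z":0,"rx":0,"ry":0,"rz":0.002,"claw":0.4},{"x":0.004,"y":0.08,"z":0,"rx":0,"ry":0,"rz":0.005,"claw":0.4},{"x":0.01,"y":0.12,"z":0,"rx":0,"ry":0,"rz":0.008,"claw":0.4},{"x":0.016,"y":0.16,"z":0,"rx":0,"ry":0,"rz":0.0105,"claw":0.4},{"x":0.02,"y":0.2,"z":0,"rx":0,"ry":0,"rz":0.0105,"claw":0.4},{"x":0.024,"y":0.232,"z":0,"rx":0,"ry":0,"rz":0.0105,"claw":0.4},{"x":0.024,"y":0.232,"z":0,"rx":0,"ry":0,"rz":0.0105,"claw":0.4},{"x":0.024,"y":0.232,"z":0,"rx":0,"ry":0,"rz":0.0105,"claw":0.4}]'

```

```text
time_s: 5.5
tcp_pos: [0.5682, -0.1029, 0.0441]
ee_rot: [[0.049, -0.999, 0.001], [-0.999, -0.049, 0.001], [-0.001, -0.001, -1.0]]
wrist_force: [-1.0, 3.9, 5.7]
gripper_width: 0.452
gripper_force: 30.0
```

```bash
python3 -m pendant '[{"x":0.002,"y":0,"z":0,"rx":0,"ry":0,"rz":0,"claw":0.4},{"x":0.004,"y":0,"z":0,"rx":0,"ry":0,"rz":0,"claw":0.4},{"x":0.004,"y":0,"z":0,"rx":0,"ry":0,"rz":0,"claw":0.4},{"x":0.004,"y":0,"z":0,"rx":0,"ry":0,"rz":0,"claw":0.4},{"x":0.004,"y":0,"z":0,"rx":0,"ry":0,"rz":0,"claw":0.4},{"x":0.004,"y":0,"z":0,"rx":0,"ry":0,"rz":0,"claw":0.4},{"x":0.004,"y":0,"z":0,"rx":0,"ry":0,"rz":0,"claw":0.4},{"x":0.004,"y":0,"z":0,"rx":0,"ry":0,"rz":0,"claw":0.4}]'
python3 - <<'E'
from h import *
for i in range(2):
  s=sense(); print(s['wrist_force'],s['moment'],s['tcp_pos'])
  c=capture('side')
save(c,'s2full.png')
cv2.imwrite('pics/s2.png',cv2.resize(c['color'][150:300,270:400],(693,600)[::1] if 0 else (520,600),interpolation=cv2.INTER_CUBIC)[:,:,::-1])
E
```

```text
time_s: 6.5
tcp_pos: [0.5685, -0.1034, 0.0441]
ee_rot: [[0.048, -0.999, -0.0], [-0.999, -0.048, 0.001], [-0.001, 0.0, -1.0]]
wrist_force: [-1.8, 4.6, 6.4]
gripper_width: 0.451
gripper_force: 30.0
[-1.84525323  4.63079988  6.43013758] [1.3250897  0.67418115 0.03590897] [ 0.56849909 -0.10337441  0.04409893]
[-2.94857139  4.00188023  7.1590059 ] [1.31180693 0.67131135 0.02053159] [ 0.56844262 -0.10338088  0.04405403]
```

View pics/s2.png

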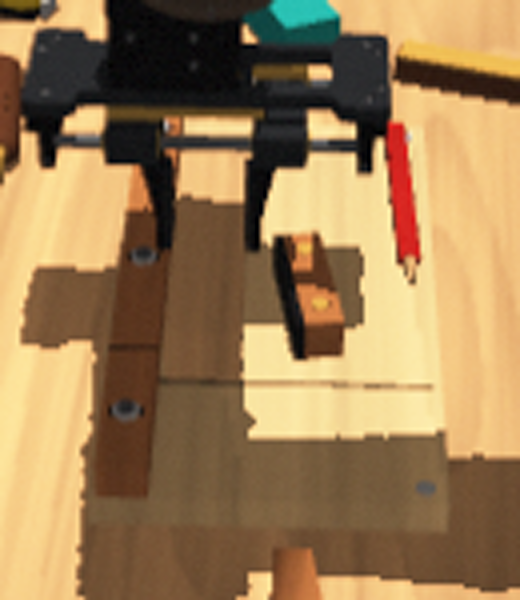

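```bash
python3 -m pendant '[{"x":0,"y":0,"z":0,"rx":0,"ry":0,"rz":0,"claw":0.6},{"x":0,"y":0,"z":0,"rx":0,"ry":0,"rz":0,"claw":0.6},{"x":0,"y":0,"z":0,"rx":0,"ry":0,"rz":0,"claw":0.6},{"x":0,"y":0,"z":0.1,"rx":0,"ry":0,"rz":0,"claw":0.6},{"x":-0.1,"y":-0.15,"z":0.3,"rx":0,"ry":0,"rz":0,"claw":0.6},{"x":-0.3,"y":-0.4,"z":0.4,"rx":0,"ry":0,"rz":0,"claw":0.3},{"x":-0.5,"y":-0.6,"z":0.4,"rx":0,"ry":0,"rz":0,"claw":0},{"x":-0.7,"y":-0.8,"z":0.4,"rx":0,"ry":0,"rz":0,"claw":0}]'
python3 - <<'E'
from h import *
c=capture('side');t=capture('top');save(c,'s3full.png');save(t,'t3full.png')
A=cv2.resize(c['color'][160:290,285:385],(460,598),interpolation=cv2.INTER_CUBIC)
B=cv2.resize(t['color'][205:305,265:345],(340,425),interpolation=cv2.INTER_CUBIC)
im=np.zeros((600,800,3),np.uint8); im[:598,:460]=A; im[:425,460:]=B
cv2.imwrite('pics/st3.png',im[:,:,::-1])
E
```

```text
time_s: 7.6
tcp_pos: [0.4211, -0.2761, 0.1432]
ee_rot: [[0.049, -0.999, 0.001], [-0.999, -0.049, -0.0], [0.001, -0.001, -1.0]]
wrist_force: [-0.6, -1.0, 1.6]
gripper_width: 0.344
gripper_force: 0.0
```

View pics/st3.png

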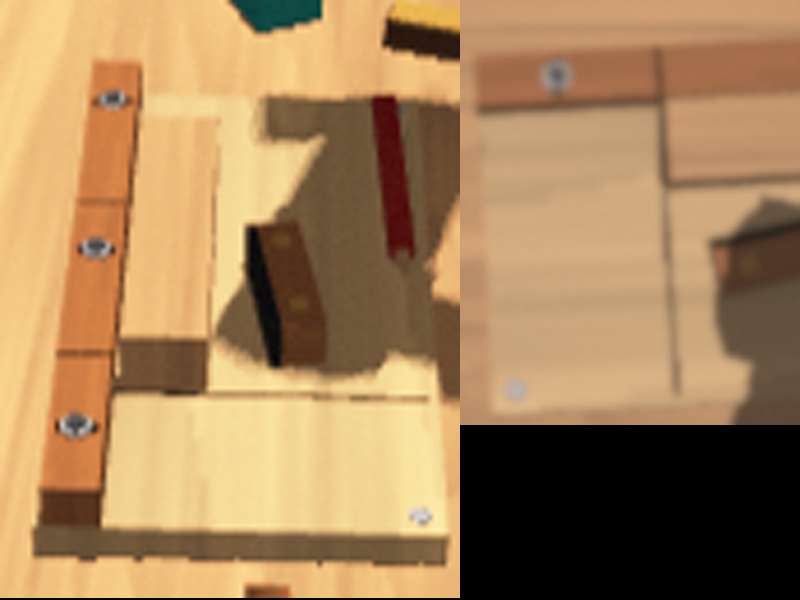

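```bash
python3 - <<'E'
import cv2,numpy as np
a=cv2.imread('pics/s3full.png').astype(int).sum(2)//3
for c in(306,312,316,320,324,328,334,342,350,360,370): print(c,a[228:252,c].tolist())
b=cv2.imread('pics/t3full.png').astype(int).sum(2)//3
for r in(222,226,230,234,238,242,248,256,264,275,290): print(r,b[r,406-100+0-2:430-102].tolist() if 0 else b[r,298+2:330].tolist())
E
```

```text
306 [137, 136, 134, 135, 136, 135, 134, 134, 93, 107, 143, 139, 140, 138, 136, 137, 136, 137, 141, 141, 139, 137, 135, 131]
312 [184, 185, 184, 187, 178, 126, 81, 81, 80, 79, 81, 80, 82, 81, 80, 80, 68, 118, 176, 191, 191, 193, 193, 194]
316 [184, 185, 185, 186, 173, 125, 79, 79, 79, 78, 80, 80, 80, 79, 80, 80, 69, 121, 181, 195, 194, 196, 195, 197]
320 [187, 187, 188, 186, 174, 124, 81, 79, 81, 81, 81, 79, 81, 80, 82, 82, 70, 89, 165, 192, 193, 194, 193, 194]
324 [180, 178, 174, 174, 176, 131, 72, 73, 72, 72, 71, 72, 73, 74, 72, 73, 71, 57, 159, 198, 199, 199, 200, 200]
328 [187, 187, 187, 188, 187, 144, 81, 81, 79, 81, 82, 82, 80, 83, 81, 80, 80, 99, 183, 210, 209, 208, 208, 207]
334 [90, 88, 91, 86, 88, 93, 118, 137, 156, 182, 198, 205, 205, 206, 207, 206, 206, 145, 166, 206, 205, 206, 206, 206]
342 [14, 15, 13, 19, 25, 30, 46, 61, 80, 88, 119, 156, 183, 201, 206, 206, 206, 146, 171, 207, 208, 208, 208, 207]
350 [52, 52, 53, 56, 58, 57, 55, 54, 53, 55, 54, 74, 122, 156, 183, 202, 208, 152, 172, 205, 205, 204, 205, 206]
360 [82, 85, 86, 85, 85, 84, 85, 82, 84, 85, 85, 86, 85, 112, 
[... 1158 characters left out ...]
28, 100, 98, 103, 102, 105, 106, 105, 106, 108, 110, 110, 113, 115, 116, 114, 113, 113]
256 [168, 168, 168, 169, 169, 169, 168, 169, 168, 169, 168, 163, 146, 131, 145, 163, 169, 169, 169, 170, 169, 169, 169, 169, 169, 170, 170, 169, 168, 165]
264 [173, 173, 173, 172, 172, 173, 172, 173, 173, 172, 171, 166, 148, 123, 133, 159, 170, 172, 171, 171, 171, 170, 163, 141, 112, 104, 105, 95, 74, 59]
275 [158, 157, 158, 158, 157, 157, 157, 157, 157, 157, 157, 156, 152, 139, 127, 135, 150, 156, 157, 157, 157, 158, 157, 152, 135, 104, 79, 74, 73, 74]
290 [168, 169, 168, 169, 169, 169, 170, 170, 170, 170, 170, 171, 171, 165, 150, 129, 138, 160, 170, 172, 172, 172, 172, 172, 173, 173, 171, 168, 165, 162]
```

Left of the picture (side view) the batten's lower end edge is at crop row ~390 and the line at ~394. On the right (top view) the line is fully visible at column 665. So the end is about 1 mm short of the line. The middle fence screw was probably under the far finger, so I'll regrip further right, then press lightly to the fence and shift +y about 1 mm.

```bash
python3 -m pendant '[{"x":0.15,"y":0.15,"z":0,"rx":0,"ry":0,"rz":0,"claw":0.7},{"x":0.3,"y":0.3,"z":0,"rx":0,"ry":0,"rz":0,"claw":0.7},{"x":0.45,"y":0.45,"z":-0.1,"rx":0,"ry":0,"rz":0,"claw":0.7},{"x":0.6,"y":0.532,"z":-0.2,"rx":0,"ry":0,"rz":0,"claw":0.7},{"x":0.6,"y":0.532,"z":-0.2,"rx":0,"ry":0,"rz":0,"claw":0.7},{"x":0.6,"y":0.532,"z":-0.2,"rx":0,"ry":0,"rz":0,"claw":0.7},{"x":0.6,"y":0.532,"z":-0.2,"rx":0,"ry":0,"rz":0,"claw":0.7},{"x":0.6,"y":0.532,"z":-0.2,"rx":0,"ry":0,"rz":0,"claw":0.7}]'

```

```text
time_s: 8.7
tcp_pos: [0.572, -0.1425, 0.0937]
ee_rot: [[0.047, -0.999, 0.001], [-0.999, -0.047, 0.0], [0.0, -0.001, -1.0]]
wrist_force: [0.5, 0.4, -0.1]
gripper_width: 0.7
gripper_force: 0.0
```

```bash
python3 -m pendant '[{"x":0,"y":0,"z":-0.1,"rx":0,"ry":0,"rz":0,"claw":0.7},{"x":0,"y":0,"z":-0.17,"rx":0,"ry":0,"rz":0,"claw":0.7},{"x":0,"y":0,"z":-0.193,"rx":0,"ry":0,"rz":0,"claw":0.7},{"x":0,"y":0,"z":-0.193,"rx":0,"ry":0,"rz":0,"claw":0.5},{"x":0,"y":0,"z":-0.193,"rx":0,"ry":0,"rz":0,"claw":0.4},{"x":0,"y":0,"z":-0.193,"rx":0,"ry":0,"rz":0,"claw":0.4},{"x":0,"y":0,"z":-0.193,"rx":0,"ry":0,"rz":0,"claw":0.4},{"x":0,"y":0,"z":-0.193,"rx":0,"ry":0,"rz":0,"claw":0.4}]'

```

```text
time_s: 9.7
tcp_pos: [0.5724, -0.1419, 0.0452]
ee_rot: [[0.049, -0.999, 0.0], [-0.999, -0.049, -0.0], [0.0, -0.0, -1.0]]
wrist_force: [-2.4, 0.3, 5.3]
gripper_width: 0.451
gripper_force: 30.0
```

```bash
python3 -m pendant '[{"x":0.002,"y":0.002,"z":0,"rx":0,"ry":0,"rz":0,"claw":0.4},{"x":0.003,"y":0.004,"z":0,"rx":0,"ry":0,"rz":0,"claw":0.4},{"x":0.004,"y":0.005,"z":0,"rx":0,"ry":0,"rz":0,"claw":0.4},{"x":0.004,"y":0.005,"z":0,"rx":0,"ry":0,"rz":0,"claw":0.4},{"x":0.004,"y":0.005,"z":0,"rx":0,"ry":0,"rz":0,"claw":0.4},{"x":0.004,"y":0.005,"z":0,"rx":0,"ry":0,"rz":0,"claw":0.4},{"x":0.004,"y":0.005,"z":0,"rx":0,"ry":0,"rz":0,"claw":0.4},{"x":0.004,"y":0.005,"z":0,"rx":0,"ry":0,"rz":0,"claw":0.4}]'

```

```text
time_s: 10.7
tcp_pos: [0.573, -0.1414, 0.0452]
ee_rot: [[0.049, -0.999, -0.001], [-0.999, -0.049, -0.001], [0.001, 0.001, -1.0]]
wrist_force: [-3.2, -2.1, 5.5]
gripper_width: 0.453
gripper_force: 30.0
```

```bash
python3 -m pendant '[{"x":0.002,"y":0,"z":0,"rx":0,"ry":0,"rz":0,"claw":0.4},{"x":0.003,"y":0.002,"z":0,"rx":0,"ry":0,"rz":0,"claw":0.4},{"x":0.004,"y":0.002,"z":0,"rx":0,"ry":0,"rz":0,"claw":0.4},{"x":0.004,"y":0.002,"z":0,"rx":0,"ry":0,"rz":0,"claw":0.4},{"x":0.004,"y":0.002,"z":0,"rx":0,"ry":0,"rz":0,"claw":0.4},{"x":0.004,"y":0.002,"z":0,"rx":0,"ry":0,"rz":0,"claw":0.4},{"x":0.004,"y":0.002,"z":0,"rx":0,"ry":0,"rz":0,"claw":0.4},{"x":0.004,"y":0.002,"z":0,"rx":0,"ry":0,"rz":0,"claw":0.4}]'

```

```text
time_s: 11.7
tcp_pos: [0.5731, -0.1412, 0.0452]
ee_rot: [[0.048, -0.999, -0.002], [-0.999, -0.048, -0.001], [0.001, 0.002, -1.0]]
wrist_force: [-4.9, -3.0, 6.2]
gripper_width: 0.454
gripper_force: 30.0
```

```bash
python3 -m pendant '[{"x":0.002,"y":0,"z":0,"rx":0,"ry":0,"rz":0,"claw":0.4},{"x":0.004,"y":0,"z":0,"rx":0,"ry":0,"rz":0,"claw":0.4},{"x":0.004,"y":0,"z":0,"rx":0,"ry":0,"rz":0,"claw":0.4},{"x":0.004,"y":0,"z":0,"rx":0,"ry":0,"rz":0,"claw":0.4},{"x":0.004,"y":0,"z":0,"rx":0,"ry":0,"rz":0,"claw":0.4},{"x":0.004,"y":0,"z":0,"rx":0,"ry":0,"rz":0,"claw":0.4},{"x":0.004,"y":0,"z":0,"rx":0,"ry":0,"rz":0,"claw":0.4},{"x":0.004,"y":0,"z":0,"rx":0,"ry":0,"rz":0,"claw":0.4}]'

```

```text
time_s: 12.7
tcp_pos: [0.5732, -0.1412, 0.0452]
ee_rot: [[0.048, -0.999, -0.004], [-0.999, -0.048, -0.001], [0.001, 0.004, -1.0]]
wrist_force: [-6.0, -2.9, 8.3]
gripper_width: 0.452
gripper_force: 30.0
```

```bash
python3 -m pendant '[{"x":-0.004,"y":0,"z":0,"rx":0,"ry":0,"rz":0,"claw":0.6},{"x":-0.004,"y":0,"z":0,"rx":0,"ry":0,"rz":0,"claw":0.7},{"x":-0.004,"y":0,"z":0,"rx":0,"ry":0,"rz":0,"claw":0.7},{"x":-0.004,"y":0,"z":0.15,"rx":0,"ry":0,"rz":0,"claw":0.7},{"x":-0.1,"y":0.1,"z":0.35,"rx":0,"ry":0,"rz":0,"claw":0.7},{"x":-0.2,"y":0.35,"z":0.4,"rx":0,"ry":0,"rz":0,"claw":0.7},{"x":-0.3,"y":0.58,"z":0.4,"rx":0,"ry":0,"rz":0,"claw":0.7},{"x":-0.324,"y":0.8,"z":0.4,"rx":0,"ry":0,"rz":0,"claw":0.7}]'
python3 -m pendant '[{"x":0,"y":0.2,"z":0,"rx":0,"ry":0,"rz":0,"claw":0.7},{"x":0,"y":0.4,"z":0,"rx":0,"ry":0,"rz":0,"claw":0.7},{"x":0,"y":0.6,"z":0,"rx":0,"ry":0,"rz":-0.004,"claw":0.7},{"x":0,"y":0.792,"z":-0.1,"rx":0,"ry":0,"rz":-0.004,"claw":0.7},{"x":0,"y":0.792,"z":-0.2,"rx":0,"ry":0,"rz":-0.004,"claw":0.7},{"x":0,"y":0.792,"z":-0.3,"rx":0,"ry":0,"rz":-0.004,"claw":0.7},{"x":0,"y":0.792,"z":-0.3,"rx":0,"ry":0,"rz":-0.004,"claw":0.7},{"x":0,"y":0.792,"z":-0.3,"rx":0,"ry":0,"rz":-0.004,"claw":0.7}]'
cat > chk.py <<'E'
from h import *
import sys
n=sys.argv[1]
c=capture('side');t=capture('top');save(c,f's{n}full.png');save(t,f't{n}full.png')
a=c['color'].astype(int).sum(2)//3
for k in(306,308,312,316,320,324,328,334,342,350,360,370): print(k,a[228:252,k].tolist())
b=t['color'].astype(int).sum(2)//3
for r in(222,230,234,238,242,250,256,264,275,290): print(r,b[r,306:320].tolist())
A=cv2.resize(c['color'][160:290,285:385],(460,598),interpolation=cv2.INTER_CUBIC)
B=cv2.resize(t['color'][205:305,265:345],(340,425),interpolation=cv2.INTER_CUBIC)
im=np.zeros((600,800,3),np.uint8); im[:598,:460]=A; im[:425,460:]=B
cv2.imwrite(f'pics/st{n}.png',im[:,:,::-1])
s=sense();print(s['tcp_pos'],s['time_s'])
E
python3 chk.py 4
```

```text
time_s: 13.7
tcp_pos: [0.4932, 0.0615, 0.145]
ee_rot: [[0.048, -0.999, 0.001], [-0.999, -0.048, 0.001], [-0.001, -0.001, -1.0]]
wrist_force: [1.6, 0.3, -0.4]
gripper_width: 0.703
gripper_force: 0.0
time_s: 14.7
tcp_pos: [0.495, 0.2584, 0.0703]
ee_rot: [[0.036, -0.999, 0.001], [-0.999, -0.036, 0.001], [-0.001, -0.001, -1.0]]
wrist_force: [-0.1, -0.0, 0.9]
gripper_width: 0.703
gripper_force: 0.0
306 [154, 156, 156, 155, 158, 156, 154, 154, 109, 130, 160, 159, 159, 157, 158, 155, 157, 159, 160, 159, 158, 157, 156, 151]
308 [154, 158, 156, 156, 156, 157, 156, 155, 125, 131, 155, 154, 153, 152, 146, 134, 134, 123, 114, 103, 96, 96, 87, 76]
312 [208, 209, 210, 209, 209, 168, 101, 97, 99, 98, 97, 101, 97, 99, 99, 98, 83, 138, 198, 212, 214, 212, 214, 214]
316 [205, 205, 205, 207, 206, 164, 94, 77, 51, 39, 33, 32, 32, 32, 32, 22, 17, 21, 13, 11, 13, 13, 9, 11]
320 [202, 203, 202, 202, 203, 159, 61, 26, 27, 27, 25, 23, 22, 15, 8, 11, 11, 12, 16, 12, 12, 11, 9, 9]
324 [38, 38, 37, 35, 35, 38, 36, 38, 37, 37, 38, 37, 37, 37, 37, 36, 30, 18, 12, 12, 11, 13, 13, 13]
328 [38, 36, 39, 37, 39, 38, 3
[... 663 characters left out ...]
 128, 128, 126, 118, 123, 144, 156, 158, 160, 158, 158, 158]
234 [161, 160, 159, 158, 153, 136, 117, 132, 151, 158, 158, 158, 159, 158]
238 [158, 159, 158, 158, 152, 133, 111, 121, 142, 151, 153, 152, 152, 153]
242 [164, 162, 162, 161, 156, 135, 105, 110, 136, 147, 149, 149, 150, 150]
250 [171, 172, 171, 172, 171, 165, 149, 139, 155, 166, 169, 171, 170, 170]
256 [172, 172, 172, 172, 171, 166, 149, 133, 148, 165, 171, 172, 172, 172]
264 [175, 175, 175, 174, 175, 170, 150, 126, 135, 162, 172, 174, 174, 175]
275 [160, 160, 160, 160, 159, 159, 155, 142, 130, 138, 154, 158, 160, 159]
290 [173, 174, 173, 173, 174, 173, 173, 169, 153, 132, 139, 162, 173, 174]
[0.4951211  0.25844766 0.07074589] 14.8
```

The view shows little change: the end is still ~0.5–0.8 mm short, to be trimmed later. The fingers are over the wedge butt. Going down to grip it.

```bash
python3 -m pendant '[{"x":-0.006,"y":0,"z":-0.08,"rx":0,"ry":0,"rz":0,"claw":0.7},{"x":-0.006,"y":0,"z":-0.16,"rx":0,"ry":0,"rz":0,"claw":0.7},{"x":-0.006,"y":0,"z":-0.22,"rx":0,"ry":0,"rz":0,"claw":0.7},{"x":-0.006,"y":0,"z":-0.246,"rx":0,"ry":0,"rz":0,"claw":0.6},{"x":-0.006,"y":0,"z":-0.246,"rx":0,"ry":0,"rz":0,"claw":0.45},{"x":-0.006,"y":0,"z":-0.246,"rx":0,"ry":0,"rz":0,"claw":0.35},{"x":-0.006,"y":0,"z":-0.246,"rx":0,"ry":0,"rz":0,"claw":0.35},{"x":-0.006,"y":0,"z":-0.246,"rx":0,"ry":0,"rz":0,"claw":0.35}]'

```

```text
time_s: 15.8
tcp_pos: [0.4933, 0.2583, 0.0086]
ee_rot: [[0.036, -0.999, 0.001], [-0.999, -0.036, 0.001], [-0.001, -0.001, -1.0]]
wrist_force: [-0.6, -0.2, 1.6]
gripper_width: 0.395
gripper_force: 30.0
```

```bash
python3 -m pendant '[{"x":0,"y":0,"z":0.1,"rx":0,"ry":0,"rz":0.002,"claw":0.35},{"x":0.02,"y":-0.1,"z":0.16,"rx":0,"ry":0,"rz":0.0042,"claw":0.35},{"x":0.06,"y":-0.25,"z":0.16,"rx":0,"ry":0,"rz":0.0042,"claw":0.35},{"x":0.1,"y":-0.38,"z":0.16,"rx":0,"ry":0,"rz":0.0042,"claw":0.35},{"x":0.105,"y":-0.49,"z":0.13,"rx":0,"ry":0,"rz":0.0042,"claw":0.35},{"x":0.105,"y":-0.49,"z":0.085,"rx":0,"ry":0,"rz":0.0042,"claw":0.35},{"x":0.105,"y":-0.49,"z":0.08,"rx":0,"ry":0,"rz":0.0042,"claw":0.35},{"x":0.105,"y":-0.49,"z":0.08,"rx":0,"ry":0,"rz":0.0042,"claw":0.35}]'
python3 chk.py 5 | tail -1
```

```text
time_s: 16.8
tcp_pos: [0.5192, 0.1363, 0.0279]
ee_rot: [[0.05, -0.999, 0.0], [-0.999, -0.05, -0.0], [0.0, -0.0, -1.0]]
wrist_force: [-0.0, 0.5, 0.1]
gripper_width: 0.398
gripper_force: 30.1
[0.51930828 0.13634311 0.0281975 ] 16.9
```

View pics/st5.png

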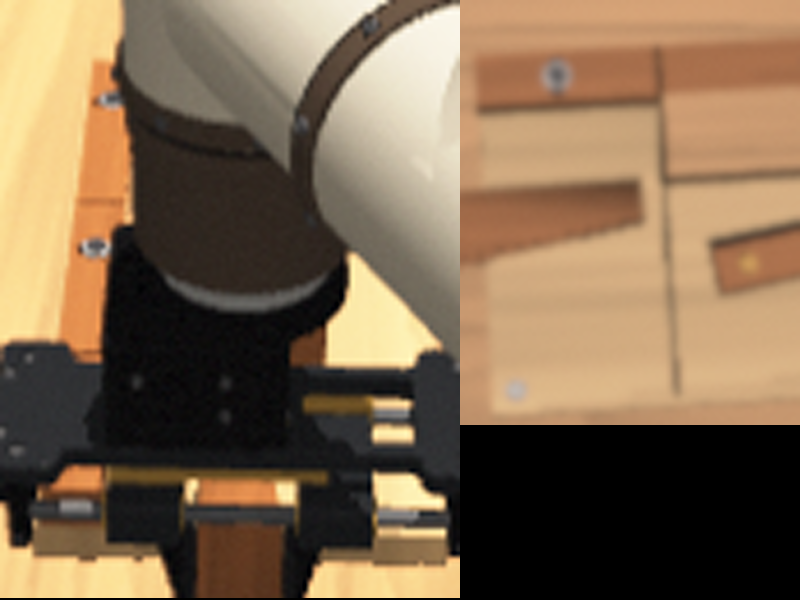

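Right of the picture (top view): the wedge's tip edge is at (639,180) and the batten's near edge at (665,177), so there is a gap of about 2 mm, parallel. Sliding in with 1 mm more clearance.

```bash
python3 -m pendant '[{"x":-0.004,"y":-0.06,"z":0,"rx":0,"ry":0,"rz":0,"claw":0.35},{"x":0,"y":-0.12,"z":0,"rx":0,"ry":0,"rz":0,"claw":0.35},{"x":0.004,"y":-0.18,"z":0,"rx":0,"ry":0,"rz":0,"claw":0.35},{"x":0.008,"y":-0.24,"z":0,"rx":0,"ry":0,"rz":0,"claw":0.35},{"x":0.0116,"y":-0.32,"z":0,"rx":0,"ry":0,"rz":0,"claw":0.35},{"x":0.0116,"y":-0.32,"z":-0.007,"rx":0,"ry":0,"rz":0,"claw":0.35},{"x":0.0116,"y":-0.32,"z":-0.007,"rx":0,"ry":0,"rz":0,"claw":0.35},{"x":0.0116,"y":-0.32,"z":-0.007,"rx":0,"ry":0,"rz":0,"claw":0.35}]'

```

```text
time_s: 17.9
tcp_pos: [0.5223, 0.0553, 0.0266]
ee_rot: [[0.049, -0.999, 0.001], [-0.999, -0.049, -0.0], [0.0, -0.001, -1.0]]
wrist_force: [0.5, -2.8, 4.5]
gripper_width: 0.396
gripper_force: 30.0
```

```bash
python3 -m pendant '[{"x":0.001,"y":-0.015,"z":0.002,"rx":0,"ry":0,"rz":0,"claw":0.35},{"x":0.002,"y":-0.03,"z":0.002,"rx":0,"ry":0,"rz":0,"claw":0.35},{"x":0.003,"y":-0.045,"z":0.002,"rx":0,"ry":0,"rz":0,"claw":0.35},{"x":0.004,"y":-0.06,"z":0.002,"rx":0,"ry":0,"rz":0,"claw":0.35},{"x":0.004,"y":-0.06,"z":0.002,"rx":0,"ry":0,"rz":0,"claw":0.35},{"x":0.004,"y":-0.06,"z":0.002,"rx":0,"ry":0,"rz":0,"claw":0.35},{"x":0.004,"y":-0.06,"z":0.002,"rx":0,"ry":0,"rz":0,"claw":0.35},{"x":0.004,"y":-0.06,"z":0.002,"rx":0,"ry":0,"rz":0,"claw":0.35}]'

```

```text
time_s: 18.9
tcp_pos: [0.523, 0.0404, 0.0266]
ee_rot: [[0.049, -0.999, -0.0], [-0.999, -0.049, -0.0], [0.0, 0.0, -1.0]]
wrist_force: [0.6, -0.1, -0.6]
gripper_width: 0.392
gripper_force: 30.1
```

```bash
python3 -m pendant '[{"x":0,"y":0,"z":0,"rx":0,"ry":0,"rz":0,"claw":0.5},{"x":0,"y":0,"z":0,"rx":0,"ry":0,"rz":0,"claw":0.5},{"x":0,"y":0,"z":0.1,"rx":0,"ry":0,"rz":0,"claw":0.5},{"x":0,"y":0,"z":0.3,"rx":0,"ry":0,"rz":0,"claw":0.4},{"x":0.05,"y":-0.2,"z":0.4,"rx":0,"ry":0,"rz":0,"claw":0.2},{"x":0.1,"y":-0.44,"z":0.4,"rx":0,"ry":0,"rz":0,"claw":0},{"x":0.15,"y":-0.68,"z":0.4,"rx":0,"ry":0,"rz":0,"claw":0},{"x":0.19,"y":-0.92,"z":0.4,"rx":0,"ry":0,"rz":0,"claw":0}]'
python3 -m pendant '[{"x":0,"y":-0.1,"z":0,"rx":0,"ry":0,"rz":0,"claw":0},{"x":0,"y":-0.1,"z":0,"rx":0,"ry":0,"rz":0,"claw":0},{"x":0,"y":-0.1,"z":-0.15,"rx":0,"ry":0,"rz":0,"claw":0},{"x":0,"y":-0.1,"z":-0.3,"rx":0,"ry":0,"rz":0,"claw":0},{"x":0,"y":-0.1,"z":-0.33,"rx":0,"ry":0,"rz":0,"claw":0},{"x":0,"y":-0.1,"z":-0.33,"rx":0,"ry":0,"rz":0,"claw":0},{"x":0,"y":-0.1,"z":-0.33,"rx":0,"ry":0,"rz":0,"claw":0},{"x":0,"y":-0.1,"z":-0.33,"rx":0,"ry":0,"rz":0,"claw":0}]'
python3 chk.py 6
```

```text
time_s: 19.9
tcp_pos: [0.5706, -0.1913, 0.1268]
ee_rot: [[0.049, -0.999, 0.0], [-0.999, -0.049, 0.0], [-0.0, -0.0, -1.0]]
wrist_force: [0.4, -0.5, 0.2]
gripper_width: 0.05
gripper_force: 0.0
time_s: 20.9
tcp_pos: [0.5714, -0.2146, 0.0457]
ee_rot: [[0.049, -0.999, 0.003], [-0.999, -0.049, -0.0], [0.001, -0.003, -1.0]]
wrist_force: [-0.3, 0.5, 0.6]
gripper_width: 0.005
gripper_force: 0.0
306 [56, 57, 55, 58, 59, 56, 55, 56, 44, 49, 58, 60, 60, 58, 55, 57, 56, 59, 58, 59, 112, 139, 142, 135]
308 [56, 57, 56, 59, 58, 57, 54, 57, 44, 46, 58, 54, 56, 56, 53, 53, 53, 52, 54, 51, 70, 80, 72, 64]
312 [83, 83, 84, 82, 83, 86, 85, 88, 87, 86, 86, 84, 85, 87, 86, 89, 74, 63, 75, 81, 82, 82, 84, 85]
316 [79, 82, 77, 81, 80, 83, 85, 82, 83, 86, 82, 85, 84, 82, 82, 84, 73, 63, 74, 85, 81, 84, 84, 86]
320 [77, 79, 78, 78, 76, 77, 79, 81, 80, 78, 81, 81, 82, 82, 79, 82, 70, 53, 69, 82, 83, 84, 168, 199]
324 [72, 73, 72, 73, 74, 76, 74, 76, 77, 76, 75, 75, 77, 77, 75, 77, 76, 57, 69, 86, 86, 87, 87, 174]
328 [82, 81, 81, 82, 82, 83, 85, 85, 84, 84, 85, 85, 84, 85, 85, 85, 84, 65, 76, 94, 94, 93, 92, 9
[... 542 characters left out ...]
59, 59, 60, 56, 53, 50, 49, 56, 63, 74, 86, 97, 102, 104]
230 [68, 69, 68, 69, 68, 64, 65, 74, 82, 88, 94, 97, 103, 107]
234 [80, 80, 79, 79, 77, 70, 65, 75, 84, 92, 99, 104, 109, 112]
238 [81, 78, 78, 78, 76, 72, 69, 79, 91, 98, 104, 107, 112, 114]
242 [83, 81, 81, 80, 80, 81, 84, 90, 95, 99, 104, 108, 110, 113]
250 [58, 59, 59, 63, 73, 85, 93, 100, 105, 108, 110, 113, 115, 116]
256 [58, 58, 64, 74, 85, 94, 100, 102, 106, 110, 112, 114, 115, 118]
264 [62, 71, 82, 91, 98, 101, 104, 107, 108, 111, 113, 115, 117, 118]
275 [84, 92, 97, 102, 105, 107, 109, 112, 115, 118, 121, 122, 123, 125]
290 [96, 94, 85, 71, 61, 56, 56, 62, 71, 81, 92, 102, 112, 119]
[ 0.57096191 -0.2146411   0.04517657] 21.0
```

View pics/st6.png

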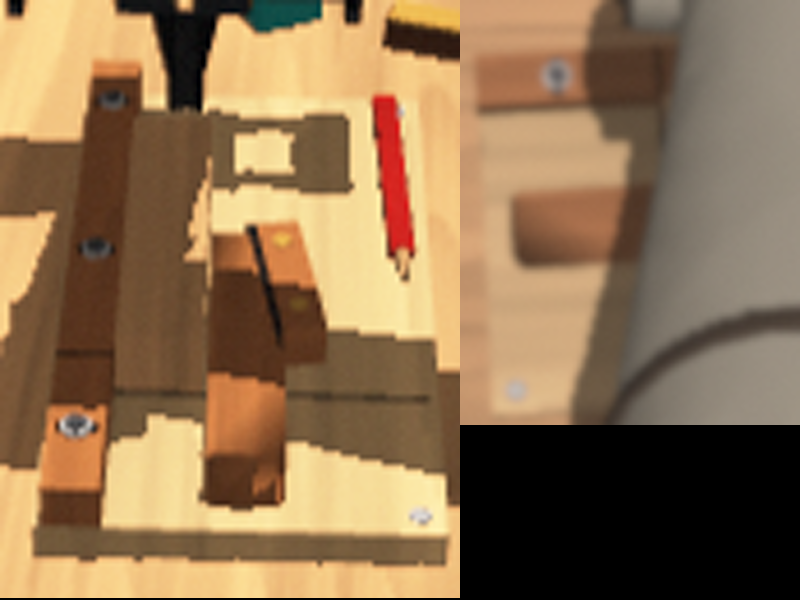

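The wedge is sitting slack beside the batten, with its butt end at crop (245,500). The finger is behind the batten's right end at crop (187,105). The line is still fully visible along the end (row 394), so I push the end gently +y.

```bash
python3 -m pendant '[{"x":0,"y":0.012,"z":-0.01,"rx":0,"ry":0,"rz":0,"claw":0},{"x":0,"y":0.024,"z":-0.01,"rx":0,"ry":0,"rz":0,"claw":0},{"x":0,"y":0.036,"z":-0.01,"rx":0,"ry":0,"rz":0,"claw":0},{"x":0,"y":0.044,"z":-0.01,"rx":0,"ry":0,"rz":0,"claw":0},{"x":0,"y":0.05,"z":-0.01,"rx":0,"ry":0,"rz":0,"claw":0},{"x":0,"y":0.05,"z":-0.01,"rx":0,"ry":0,"rz":0,"claw":0},{"x":0,"y":0.05,"z":-0.01,"rx":0,"ry":0,"rz":0,"claw":0},{"x":0,"y":0.05,"z":-0.01,"rx":0,"ry":0,"rz":0,"claw":0}]'
python3 - <<'E'
from h import *
for i in range(3): c=capture('side'); print(sense()['wrist_force'].round(2))
a=c['color'].astype(int).sum(2)//3
for k in(312,316,320,324,328): print(k,a[240:250,k].tolist())
E
```

```text
time_s: 22.0
tcp_pos: [0.5705, -0.2021, 0.0417]
ee_rot: [[0.049, -0.999, 0.0], [-0.999, -0.049, 0.0], [-0.0, -0.0, -1.0]]
wrist_force: [-0.1, -0.4, 0.2]
gripper_width: 0.008
gripper_force: 0.0
[-0.7   0.61 -0.33]
[0.3  0.09 0.23]
[ 0.85  0.08 -0.19]
312 [86, 86, 85, 85, 87, 84, 84, 82, 82, 83]
316 [83, 85, 84, 84, 87, 83, 82, 84, 83, 83]
320 [81, 82, 81, 79, 79, 80, 83, 83, 83, 83]
324 [76, 78, 75, 77, 76, 79, 83, 90, 86, 89]
328 [82, 83, 86, 86, 86, 90, 92, 95, 93, 92]
```

```bash
python3 -m pendant '[{"x":0,"y":-0.02,"z":0,"rx":0,"ry":0,"rz":0,"claw":0},{"x":0,"y":-0.06,"z":0.1,"rx":0,"ry":0,"rz":0,"claw":0},{"x":-0.05,"y":-0.1,"z":0.3,"rx":0,"ry":0,"rz":0,"claw":0},{"x":-0.2,"y":-0.2,"z":0.4,"rx":0,"ry":0,"rz":0,"claw":0},{"x":-0.4,"y":-0.3,"z":0.4,"rx":0,"ry":0,"rz":0,"claw":0},{"x":-0.6,"y":-0.3,"z":0.4,"rx":0,"ry":0,"rz":0,"claw":0},{"x":-0.6,"y":-0.3,"z":0.4,"rx":0,"ry":0,"rz":0,"claw":0},{"x":-0.6,"y":-0.3,"z":0.4,"rx":0,"ry":0,"rz":0,"claw":0}]'
python3 chk.py 7
```

```text
time_s: 23.15
tcp_pos: [0.4211, -0.2776, 0.1423]
ee_rot: [[0.049, -0.999, 0.002], [-0.999, -0.049, -0.001], [0.001, -0.002, -1.0]]
wrist_force: [-0.3, 0.5, -0.2]
gripper_width: 0.01
gripper_force: 0.0
306 [137, 136, 134, 136, 137, 136, 136, 135, 90, 110, 140, 138, 138, 137, 139, 136, 136, 136, 139, 137, 139, 136, 136, 131]
308 [135, 137, 137, 135, 136, 136, 135, 136, 104, 112, 133, 134, 133, 132, 124, 115, 113, 107, 95, 87, 81, 78, 74, 66]
312 [189, 189, 188, 190, 189, 165, 113, 83, 82, 81, 83, 81, 82, 81, 81, 81, 80, 79, 159, 193, 190, 193, 192, 194]
316 [185, 186, 185, 184, 186, 162, 108, 79, 79, 82, 80, 81, 78, 81, 81, 79, 77, 80, 162, 194, 195, 197, 195, 196]
320 [180, 181, 182, 182, 180, 169, 121, 75, 77, 77, 76, 76, 75, 77, 77, 75, 75, 79, 157, 192, 193, 193, 193, 193]
324 [170, 172, 173, 174, 175, 162, 115, 74, 70, 70, 72, 72, 72, 75, 74, 72, 69, 76, 164, 198, 198, 198, 199, 198]
328 [188, 189, 187, 177, 168, 154, 111, 81, 79, 80, 82, 81, 80, 79, 100, 116, 113, 135, 189, 209, 208, 208, 207, 207]
334 [119, 121, 122, 126, 127, 127, 129, 127, 128, 126, 128, 126, 129, 130, 128, 12
[... 602 characters left out ...]
, 122, 116, 117, 136, 151, 154, 155, 155, 155, 155, 155]
234 [158, 157, 156, 151, 136, 120, 130, 150, 156, 156, 156, 156, 156, 156]
238 [156, 156, 154, 151, 134, 114, 122, 140, 148, 149, 149, 148, 149, 150]
242 [160, 159, 159, 156, 145, 126, 121, 137, 146, 148, 149, 148, 148, 148]
250 [108, 109, 108, 107, 107, 105, 103, 102, 102, 102, 102, 101, 101, 101]
256 [114, 114, 114, 113, 114, 114, 114, 114, 114, 114, 113, 114, 114, 114]
264 [114, 114, 112, 112, 115, 118, 115, 110, 120, 134, 144, 147, 149, 153]
275 [157, 157, 157, 156, 156, 156, 152, 139, 126, 135, 150, 156, 157, 158]
290 [170, 170, 170, 170, 170, 170, 170, 166, 150, 130, 137, 159, 170, 172]
[ 0.42168987 -0.27722436  0.14186239] 23.25
```

View pics/st7.png

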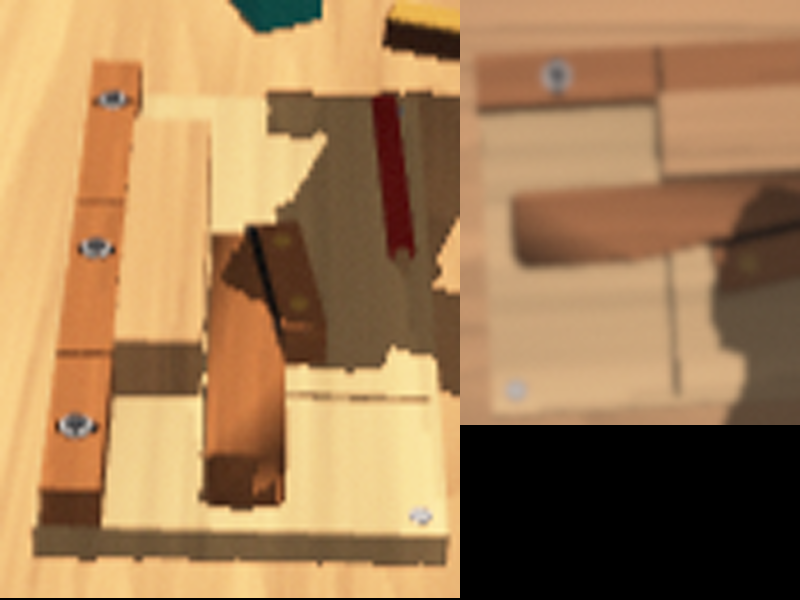

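```bash
python3 - <<'E'
from h import *
c=capture('side');t=capture('top')
def W(bx,by,z):
    a=np.radians(2.8); return [.5303+(bx*np.cos(a)-by*np.sin(a))/1e3,-.094+(bx*np.sin(a)+by*np.cos(a))/1e3,z/1e3]
for by in(78,80,82,84):
    print(by,[proj(c,W(bx,by,18))[0].round(2).tolist() for bx in(-70,-40,30,50)],'top',[proj(t,W(bx,by,z))[0].round(2).tolist() for bx,z in((-70,18),(-40,18),(40,18),(40,50),(70,40))])
E
```

```text
78 [[370.63, 245.3], [356.45, 245.0], [323.42, 244.29], [314.01, 244.08]] top [[315.94, 289.84], [315.12, 275.49], [312.97, 237.94], [313.18, 235.29], [312.3, 222.0]]
80 [[370.66, 245.92], [356.46, 245.61], [323.39, 244.9], [313.96, 244.69]] top [[314.99, 289.89], [314.17, 275.55], [312.03, 237.99], [312.21, 235.34], [311.34, 222.05]]
82 [[370.69, 246.53], [356.47, 246.23], [323.35, 245.51], [313.91, 245.31]] top [[314.03, 289.95], [313.22, 275.6], [311.09, 238.04], [311.24, 235.39], [310.39, 222.1]]
84 [[370.72, 247.15], [356.48, 246.84], [323.31, 246.13], [313.86, 245.92]] top [[313.07, 290.0], [312.26, 275.65], [310.15, 238.09], [310.27, 235.44], [309.43, 222.15]]
```

The end now lies ~2.3 mm past the line: side lower edge at row 245.8 vs line 245.05, and the top view agrees. Finger half-width is calibrated at 12.5 mm, so I'll nudge the left end back.

```bash
python3 -m pendant '[{"x":0.1,"y":0.2,"z":0,"rx":0,"ry":0,"rz":0,"claw":0},{"x":0.2,"y":0.4,"z":0,"rx":0,"ry":0,"rz":0,"claw":0},{"x":0.3,"y":0.6,"z":0,"rx":0,"ry":0,"rz":0,"claw":0},{"x":0.4,"y":0.8,"z":0,"rx":0,"ry":0,"rz":0,"claw":0},{"x":0.5,"y":1,"z":0,"rx":0,"ry":0,"rz":0,"claw":0},{"x":0.58,"y":1,"z":0,"rx":0,"ry":0,"rz":0,"claw":0},{"x":0.58,"y":1,"z":0,"rx":0,"ry":0,"rz":0,"claw":0},{"x":0.58,"y":1,"z":0,"rx":0,"ry":0,"rz":0,"claw":0}]'
python3 -m pendant '[{"x":0,"y":0.2,"z":0,"rx":0,"ry":0,"rz":0,"claw":0},{"x":0,"y":0.2,"z":-0.15,"rx":0,"ry":0,"rz":0,"claw":0},{"x":0,"y":0.2,"z":-0.3,"rx":0,"ry":0,"rz":0,"claw":0},{"x":0,"y":0.2,"z":-0.396,"rx":0,"ry":0,"rz":0,"claw":0},{"x":0,"y":0.18,"z":-0.396,"rx":0,"ry":0,"rz":0,"claw":0},{"x":0,"y":0.17,"z":-0.396,"rx":0,"ry":0,"rz":0,"claw":0},{"x":0,"y":0.16,"z":-0.396,"rx":0,"ry":0,"rz":0,"claw":0},{"x":0,"y":0.16,"z":-0.396,"rx":0,"ry":0,"rz":0,"claw":0}]'

```

```text
time_s: 24.35
tcp_pos: [0.5649, -0.0272, 0.1411]
ee_rot: [[0.049, -0.999, -0.002], [-0.999, -0.049, -0.0], [0.0, 0.002, -1.0]]
wrist_force: [-0.3, -0.1, -0.7]
gripper_width: 0.005
gripper_force: 0.0
time_s: 25.35
tcp_pos: [0.566, 0.0127, 0.0437]
ee_rot: [[0.048, -0.999, 0.002], [-0.999, -0.048, 0.001], [-0.001, -0.002, -1.0]]
wrist_force: [0.7, -0.4, -0.4]
gripper_width: 0.005
gripper_force: 0.0
```

```bash
python3 -m pendant '[{"x":0,"y":-0.012,"z":0,"rx":0,"ry":0,"rz":0,"claw":0},{"x":0,"y":-0.024,"z":0,"rx":0,"ry":0,"rz":0,"claw":0},{"x":0,"y":-0.032,"z":0,"rx":0,"ry":0,"rz":0,"claw":0},{"x":0,"y":-0.04,"z":0,"rx":0,"ry":0,"rz":0,"claw":0},{"x":0,"y":-0.045,"z":0,"rx":0,"ry":0,"rz":0,"claw":0},{"x":0,"y":-0.049,"z":0,"rx":0,"ry":0,"rz":0,"claw":0},{"x":0,"y":-0.049,"z":0,"rx":0,"ry":0,"rz":0,"claw":0},{"x":0,"y":-0.049,"z":0,"rx":0,"ry":0,"rz":0,"claw":0}]'
python3 -m pendant '[{"x":0,"y":0.04,"z":0,"rx":0,"ry":0,"rz":0,"claw":0},{"x":0,"y":0.1,"z":0.1,"rx":0,"ry":0,"rz":0,"claw":0},{"x":-0.05,"y":0.3,"z":0.2,"rx":0,"ry":0,"rz":0,"claw":0},{"x":-0.1,"y":0.5,"z":0.2,"rx":0,"ry":0,"rz":0,"claw":0},{"x":-0.15,"y":0.64,"z":0.2,"rx":0,"ry":0,"rz":0,"claw":0},{"x":-0.188,"y":0.64,"z":0.1,"rx":0,"ry":0,"rz":0,"claw":0},{"x":-0.188,"y":0.64,"z":-0.03,"rx":0,"ry":0,"rz":0,"claw":0},{"x":-0.188,"y":0.64,"z":-0.03,"rx":0,"ry":0,"rz":0,"claw":0}]'
python3 chk.py 8
```

```text
time_s: 26.35
tcp_pos: [0.5655, 0.0007, 0.0427]
ee_rot: [[0.049, -0.999, -0.0], [-0.999, -0.049, -0.0], [0.0, 0.0, -1.0]]
wrist_force: [-0.7, 0.7, -0.5]
gripper_width: 0.002
gripper_force: 0.0
time_s: 27.35
tcp_pos: [0.5166, 0.1603, 0.0333]
ee_rot: [[0.05, -0.999, -0.005], [-0.999, -0.05, -0.003], [0.003, 0.005, -1.0]]
wrist_force: [0.1, 0.7, -0.5]
gripper_width: 0.007
gripper_force: 0.0
306 [153, 153, 153, 154, 149, 142, 138, 130, 87, 76, 95, 81, 72, 73, 74, 71, 77, 54, 42, 46, 49, 47, 50, 36]
308 [27, 21, 18, 16, 11, 12, 14, 9, 13, 12, 12, 12, 10, 12, 13, 14, 12, 13, 11, 11, 8, 9, 12, 10]
312 [12, 14, 11, 14, 13, 13, 12, 10, 14, 9, 12, 9, 13, 9, 12, 14, 11, 12, 8, 14, 11, 10, 12, 8]
316 [12, 10, 10, 9, 10, 11, 10, 11, 10, 14, 10, 9, 11, 10, 10, 16, 15, 12, 13, 13, 9, 15, 16, 18]
320 [27, 11, 13, 11, 13, 9, 12, 9, 10, 11, 9, 9, 8, 8, 12, 14, 11, 9, 12, 12, 12, 8, 11, 14]
324 [56, 81, 81, 43, 15, 6, 9, 14, 11, 8, 11, 11, 12, 12, 9, 16, 10, 14, 9, 13, 6, 13, 9, 10]
328 [38, 45, 76, 95, 81, 47, 11, 11, 14, 10, 12, 9, 13, 11, 8, 9, 14, 7, 11, 11, 11, 10, 13, 12]
334 [40, 37, 40, 76, 94,
[... 598 characters left out ...]
129, 125, 118, 120, 140, 154, 159, 159, 159, 158, 159, 158]
234 [161, 161, 161, 156, 140, 123, 132, 152, 159, 160, 160, 160, 160, 160]
238 [160, 159, 159, 154, 138, 117, 124, 144, 151, 152, 153, 152, 153, 154]
242 [164, 164, 163, 160, 149, 130, 125, 141, 150, 152, 152, 151, 152, 152]
250 [112, 111, 110, 109, 109, 108, 105, 106, 105, 104, 103, 104, 103, 103]
256 [117, 118, 117, 116, 117, 116, 117, 116, 116, 117, 117, 116, 116, 116]
264 [117, 118, 115, 115, 119, 121, 117, 112, 122, 137, 148, 151, 153, 157]
275 [160, 160, 161, 161, 161, 159, 156, 144, 130, 139, 153, 160, 161, 160]
290 [174, 174, 173, 174, 175, 174, 175, 170, 154, 133, 140, 164, 174, 176]
[0.51901794 0.16120455 0.03578744] 27.45
```

The top view shows the batten did not move, so the finger's half-width is ~9.5 mm and it stopped short. Repeating the nudge to TCP y ≈ -5 mm.

```bash
python3 -m pendant '[{"x":0,"y":0,"z":0.15,"rx":0,"ry":0,"rz":0,"claw":0},{"x":0.08,"y":-0.2,"z":0.2,"rx":0,"ry":0,"rz":0,"claw":0},{"x":0.15,"y":-0.4,"z":0.2,"rx":0,"ry":0,"rz":0,"claw":0},{"x":0.188,"y":-0.58,"z":0.15,"rx":0,"ry":0,"rz":0,"claw":0},{"x":0.188,"y":-0.58,"z":0.032,"rx":0,"ry":0,"rz":0,"claw":0},{"x":0.188,"y":-0.6,"z":0.032,"rx":0,"ry":0,"rz":0,"claw":0},{"x":0.188,"y":-0.62,"z":0.032,"rx":0,"ry":0,"rz":0,"claw":0},{"x":0.188,"y":-0.636,"z":0.032,"rx":0,"ry":0,"rz":0,"claw":0}]'
python3 -m pendant '[{"x":0,"y":-0.005,"z":0,"rx":0,"ry":0,"rz":0,"claw":0},{"x":0,"y":-0.01,"z":0,"rx":0,"ry":0,"rz":0,"claw":0},{"x":0,"y":-0.015,"z":0,"rx":0,"ry":0,"rz":0,"claw":0},{"x":0,"y":-0.02,"z":0,"rx":0,"ry":0,"rz":0,"claw":0},{"x":0,"y":-0.024,"z":0,"rx":0,"ry":0,"rz":0,"claw":0},{"x":0,"y":-0.028,"z":0,"rx":0,"ry":0,"rz":0,"claw":0},{"x":0,"y":-0.028,"z":0,"rx":0,"ry":0,"rz":0,"claw":0},{"x":0,"y":-0.028,"z":0,"rx":0,"ry":0,"rz":0,"claw":0}]'
python3 - <<'E'
from h import *
t=capture('top');b=t['color'].astype(int).sum(2)//3
for r in(230,234,238,242): print(r,b[r,306:320].tolist())
E
```

```text
time_s: 28.45
tcp_pos: [0.5665, 0.002, 0.0448]
ee_rot: [[0.05, -0.999, 0.003], [-0.999, -0.05, 0.001], [-0.0, -0.003, -1.0]]
wrist_force: [0.0, 0.9, 0.5]
gripper_width: -0.0
gripper_force: 0.0
time_s: 29.45
tcp_pos: [0.5654, -0.0054, 0.0431]
ee_rot: [[0.049, -0.999, -0.0], [-0.999, -0.049, -0.0], [0.0, 0.0, -1.0]]
wrist_force: [0.3, 0.7, -0.4]
gripper_width: 0.003
gripper_force: 0.4
230 [85, 83, 83, 83, 82, 82, 83, 83, 82, 82, 83, 83, 84, 83]
234 [81, 80, 80, 80, 79, 79, 80, 79, 80, 81, 80, 78, 74, 71]
238 [43, 44, 42, 38, 36, 36, 34, 34, 36, 34, 35, 33, 32, 31]
242 [27, 27, 26, 26, 27, 29, 26, 27, 29, 28, 29, 33, 37, 41]
```

```bash
python3 -m pendant '[{"x":0,"y":0.06,"z":0,"rx":0,"ry":0,"rz":0,"claw":0},{"x":0,"y":0.12,"z":0.1,"rx":0,"ry":0,"rz":0,"claw":0},{"x":-0.05,"y":0.3,"z":0.2,"rx":0,"ry":0,"rz":0,"claw":0},{"x":-0.1,"y":0.5,"z":0.2,"rx":0,"ry":0,"rz":0,"claw":0},{"x":-0.18,"y":0.6,"z":0.2,"rx":0,"ry":0,"rz":0,"claw":0},{"x":-0.18,"y":0.6,"z":0.1,"rx":0,"ry":0,"rz":0,"claw":0},{"x":-0.18,"y":0.6,"z":-0.03,"rx":0,"ry":0,"rz":0,"claw":0},{"x":-0.18,"y":0.6,"z":-0.03,"rx":0,"ry":0,"rz":0,"claw":0}]'
python3 chk.py 9 | tail -11
```

```text
time_s: 30.5
tcp_pos: [0.5182, 0.1442, 0.0335]
ee_rot: [[0.049, -0.999, -0.006], [-0.999, -0.049, -0.003], [0.003, 0.006, -1.0]]
wrist_force: [0.6, -0.3, 0.7]
gripper_width: 0.004
gripper_force: 0.0
222 [118, 119, 119, 117, 107, 94, 96, 110, 118, 120, 118, 119, 120, 120]
230 [130, 130, 130, 130, 129, 120, 111, 115, 128, 149, 158, 160, 159, 160]
234 [161, 161, 161, 160, 155, 140, 125, 125, 125, 139, 155, 160, 161, 160]
238 [160, 160, 160, 158, 154, 137, 119, 114, 112, 126, 145, 153, 153, 153]
242 [164, 164, 165, 163, 158, 139, 117, 115, 121, 126, 142, 150, 151, 151]
250 [111, 112, 110, 109, 109, 108, 107, 106, 105, 105, 104, 104, 104, 104]
256 [117, 117, 118, 117, 116, 116, 117, 117, 117, 117, 117, 116, 116, 116]
264 [117, 118, 117, 116, 119, 121, 118, 113, 121, 137, 148, 151, 153, 158]
275 [162, 161, 161, 161, 161, 161, 156, 143, 130, 139, 154, 161, 162, 161]
290 [174, 174, 174, 174, 175, 175, 175, 171, 155, 134, 140, 164, 174, 175]
[0.52074156 0.14509043 0.03614579] 30.6
```

The nudge overshot: in the top view the line is at column 312.3 and the end at ~314.3, about 3.7 mm short. The right-end push is calibrated (TCP y -0.2021 gave +2.3 mm), so I push from the right to -0.2038.

```bash
python3 -m pendant '[{"x":0,"y":0.05,"z":0.2,"rx":0,"ry":0,"rz":0,"claw":0},{"x":0,"y":0,"z":0.4,"rx":0,"ry":0,"rz":0,"claw":0},{"x":0.05,"y":-0.2,"z":0.4,"rx":0,"ry":0,"rz":0,"claw":0},{"x":0.1,"y":-0.4,"z":0.4,"rx":0,"ry":0,"rz":0,"claw":0},{"x":0.15,"y":-0.6,"z":0.4,"rx":0,"ry":0,"rz":0,"claw":0},{"x":0.2,"y":-0.8,"z":0.4,"rx":0,"ry":0,"rz":0,"claw":0},{"x":0.2,"y":-1,"z":0.4,"rx":0,"ry":0,"rz":0,"claw":0},{"x":0.2,"y":-1,"z":0.4,"rx":0,"ry":0,"rz":0,"claw":0}]'
python3 -m pendant '[{"x":0,"y":-0.23,"z":0,"rx":0,"ry":0,"rz":0,"claw":0},{"x":0,"y":-0.46,"z":0,"rx":0,"ry":0,"rz":0,"claw":0},{"x":0,"y":-0.48,"z":0,"rx":0,"ry":0,"rz":0,"claw":0},{"x":0,"y":-0.48,"z":-0.2,"rx":0,"ry":0,"rz":0,"claw":0},{"x":0,"y":-0.48,"z":-0.374,"rx":0,"ry":0,"rz":0,"claw":0},{"x":0,"y":-0.47,"z":-0.374,"rx":0,"ry":0,"rz":0,"claw":0},{"x":0,"y":-0.46,"z":-0.374,"rx":0,"ry":0,"rz":0,"claw":0},{"x":0,"y":-0.45,"z":-0.374,"rx":0,"ry":0,"rz":0,"claw":0}]'

```

```text
time_s: 31.6
tcp_pos: [0.5708, -0.1085, 0.1373]
ee_rot: [[0.044, -0.999, 0.002], [-0.999, -0.044, -0.0], [0.0, -0.002, -1.0]]
wrist_force: [0.6, -0.1, 0.7]
gripper_width: 0.003
gripper_force: 0.0
time_s: 32.6
tcp_pos: [0.5723, -0.2174, 0.0448]
ee_rot: [[0.05, -0.999, 0.005], [-0.999, -0.05, -0.001], [0.001, -0.005, -1.0]]
wrist_force: [0.4, -0.0, 0.1]
gripper_width: 0.007
gripper_force: 0.0
```

```bash
python3 -m pendant '[{"x":0,"y":0.014,"z":0,"rx":0,"ry":0,"rz":0,"claw":0},{"x":0,"y":0.026,"z":0,"rx":0,"ry":0,"rz":0,"claw":0},{"x":0,"y":0.036,"z":0,"rx":0,"ry":0,"rz":0,"claw":0},{"x":0,"y":0.044,"z":0,"rx":0,"ry":0,"rz":0,"claw":0},{"x":0,"y":0.05,"z":0,"rx":0,"ry":0,"rz":0,"claw":0},{"x":0,"y":0.054,"z":0,"rx":0,"ry":0,"rz":0,"claw":0},{"x":0,"y":0.055,"z":0,"rx":0,"ry":0,"rz":0,"claw":0},{"x":0,"y":0.055,"z":0,"rx":0,"ry":0,"rz":0,"claw":0}]'
python3 - <<'E'
from h import *
c=capture('side');print(sense()['tcp_pos'])
a=c['color'].astype(int).sum(2)//3
for k in(312,316,320,324,328,350,360): print(k,a[240:250,k].tolist())
E
```

```text
time_s: 33.6
tcp_pos: [0.5706, -0.2042, 0.0423]
ee_rot: [[0.049, -0.999, 0.0], [-0.999, -0.049, -0.0], [0.0, -0.0, -1.0]]
wrist_force: [1.1, -0.7, 1.8]
gripper_width: 0.002
gripper_force: 0.7
[ 0.57054279 -0.20420288  0.04225123]
312 [85, 85, 85, 87, 72, 61, 72, 82, 79, 84]
316 [85, 82, 82, 82, 70, 63, 76, 85, 81, 86]
320 [81, 79, 79, 80, 68, 51, 68, 82, 82, 81]
324 [78, 75, 76, 77, 77, 61, 70, 86, 85, 87]
328 [82, 86, 88, 88, 88, 66, 76, 95, 93, 93]
350 [91, 94, 93, 94, 91, 68, 76, 91, 93, 90]
360 [88, 89, 88, 90, 88, 77, 67, 80, 87, 89]
```

```bash
cat > g.py <<'E'
from h import *
c=capture('side');print(sense()['tcp_pos'],sense()['wrist_force'].round(1))
a=c['color'].astype(int).sum(2)//3
for k in(312,316,320,324,328,350): print(k,a[242:249,k].tolist())
E
python3 -m pendant '[{"x":0,"y":0.002,"z":0,"rx":0,"ry":0,"rz":0,"claw":0},{"x":0,"y":0.003,"z":0,"rx":0,"ry":0,"rz":0,"claw":0},{"x":0,"y":0.004,"z":0,"rx":0,"ry":0,"rz":0,"claw":0},{"x":0,"y":0.004,"z":0,"rx":0,"ry":0,"rz":0,"claw":0},{"x":0,"y":0.004,"z":0,"rx":0,"ry":0,"rz":0,"claw":0},{"x":0,"y":0.004,"z":0,"rx":0,"ry":0,"rz":0,"claw":0},{"x":0,"y":0.004,"z":0,"rx":0,"ry":0,"rz":0,"claw":0},{"x":0,"y":0.004,"z":0,"rx":0,"ry":0,"rz":0,"claw":0}]' | head -3; python3 g.py
```

```text
time_s: 34.65
tcp_pos: [0.5705, -0.203, 0.0422]
ee_rot: [[0.049, -0.999, 0.0], [-0.999, -0.049, 0.0], [-0.0, -0.0, -1.0]]
[ 0.57044851 -0.20304334  0.04216597] [ 0.3 -1.4  0.6]
312 [87, 87, 75, 64, 74, 81, 82]
316 [85, 84, 73, 62, 74, 83, 85]
320 [82, 81, 82, 61, 67, 83, 84]
324 [76, 77, 75, 61, 71, 87, 87]
328 [84, 85, 85, 66, 76, 93, 94]
350 [95, 94, 94, 68, 75, 90, 93]
```

```bash
python3 -m pendant '[{"x":0,"y":0.001,"z":0,"rx":0,"ry":0,"rz":0,"claw":0},{"x":0,"y":0.002,"z":0,"rx":0,"ry":0,"rz":0,"claw":0},{"x":0,"y":0.002,"z":0,"rx":0,"ry":0,"rz":0,"claw":0},{"x":0,"y":0.002,"z":0,"rx":0,"ry":0,"rz":0,"claw":0},{"x":0,"y":0.002,"z":0,"rx":0,"ry":0,"rz":0,"claw":0},{"x":0,"y":0.002,"z":0,"rx":0,"ry":0,"rz":0,"claw":0},{"x":0,"y":0.002,"z":0,"rx":0,"ry":0,"rz":0,"claw":0},{"x":0,"y":0.002,"z":0,"rx":0,"ry":0,"rz":0,"claw":0}]' | head -3; python3 g.py
```

```text
time_s: 35.7
tcp_pos: [0.5704, -0.2025, 0.0422]
ee_rot: [[0.049, -0.999, -0.0], [-0.999, -0.049, 0.0], [-0.0, 0.0, -1.0]]
[ 0.57040672 -0.20254296  0.04213086] [-0.3 -0.5  0.1]
312 [88, 86, 84, 73, 73, 82, 84]
316 [84, 84, 83, 70, 74, 83, 86]
320 [81, 78, 79, 62, 68, 82, 84]
324 [76, 77, 77, 69, 76, 87, 85]
328 [84, 85, 87, 71, 76, 95, 93]
350 [92, 92, 94, 69, 75, 91, 92]
```

The line is now about half covered along the batten's end, so it is level. Going to the wedge butt.

```bash
python3 -m pendant '[{"x":0,"y":-0.04,"z":0,"rx":0,"ry":0,"rz":0,"claw":0},{"x":-0.05,"y":-0.04,"z":0.2,"rx":0,"ry":0,"rz":0,"claw":0},{"x":-0.1,"y":0.1,"z":0.4,"rx":0,"ry":0,"rz":0,"claw":0},{"x":-0.15,"y":0.3,"z":0.4,"rx":0,"ry":0,"rz":0,"claw":0},{"x":-0.2,"y":0.5,"z":0.4,"rx":0,"ry":0,"rz":0,"claw":0},{"x":-0.2,"y":0.7,"z":0.4,"rx":0,"ry":0,"rz":0,"claw":0},{"x":-0.2,"y":0.9,"z":0.4,"rx":0,"ry":0,"rz":0,"claw":0},{"x":-0.2,"y":1,"z":0.4,"rx":0,"ry":0,"rz":0,"claw":0}]'
python3 -m pendant '[{"x":0,"y":0.2,"z":0,"rx":0,"ry":0,"rz":0,"claw":0},{"x":0,"y":0.26,"z":0,"rx":0,"ry":0,"rz":0,"claw":0},{"x":0,"y":0.26,"z":-0.2,"rx":0,"ry":0,"rz":0,"claw":0},{"x":0,"y":0.26,"z":-0.38,"rx":0,"ry":0,"rz":0,"claw":0},{"x":0,"y":0.24,"z":-0.43,"rx":0,"ry":0,"rz":0,"claw":0},{"x":0,"y":0.2,"z":-0.43,"rx":0,"ry":0,"rz":0,"claw":0},{"x":0,"y":0.18,"z":-0.43,"rx":0,"ry":0,"rz":0,"claw":0},{"x":0,"y":0.16,"z":-0.43,"rx":0,"ry":0,"rz":0,"claw":0}]'

```

```text
time_s: 36.75
tcp_pos: [0.5204, 0.0494, 0.1423]
ee_rot: [[0.051, -0.999, 0.0], [-0.999, -0.051, 0.0], [-0.0, -0.0, -1.0]]
wrist_force: [0.6, -0.0, -0.4]
gripper_width: 0.007
gripper_force: 0.0
time_s: 37.75
tcp_pos: [0.5215, 0.0872, 0.0363]
ee_rot: [[0.049, -0.999, 0.003], [-0.999, -0.049, 0.001], [-0.001, -0.003, -1.0]]
wrist_force: [0.5, 0.4, -0.2]
gripper_width: 0.004
gripper_force: 0.0
```

```bash
python3 -m pendant '[{"x":0,"y":-0.02,"z":-0.024,"rx":0,"ry":0,"rz":0,"claw":0},{"x":0.001,"y":-0.04,"z":-0.024,"rx":0,"ry":0,"rz":0,"claw":0},{"x":0.002,"y":-0.06,"z":-0.024,"rx":0,"ry":0,"rz":0,"claw":0},{"x":0.003,"y":-0.08,"z":-0.024,"rx":0,"ry":0,"rz":0,"claw":0},{"x":0.004,"y":-0.1,"z":-0.024,"rx":0,"ry":0,"rz":0,"claw":0},{"x":0.005,"y":-0.115,"z":-0.024,"rx":0,"ry":0,"rz":0,"claw":0},{"x":0.006,"y":-0.13,"z":-0.024,"rx":0,"ry":0,"rz":0,"claw":0},{"x":0.006,"y":-0.13,"z":-0.024,"rx":0,"ry":0,"rz":0,"claw":0}]'

```

```text
time_s: 38.75
tcp_pos: [0.5243, 0.0561, 0.0295]
ee_rot: [[0.05, -0.999, 0.005], [-0.999, -0.05, 0.002], [-0.002, -0.005, -1.0]]
wrist_force: [3.2, 4.5, -0.2]
gripper_width: 0.007
gripper_force: 2.0
```

```bash
python3 -m pendant '[{"x":0,"y":-0.004,"z":0,"rx":0,"ry":0,"rz":0,"claw":0},{"x":0,"y":-0.008,"z":0,"rx":0,"ry":0,"rz":0,"claw":0},{"x":0,"y":-0.012,"z":0,"rx":0,"ry":0,"rz":0,"claw":0},{"x":0,"y":-0.012,"z":0,"rx":0,"ry":0,"rz":0,"claw":0},{"x":0,"y":-0.012,"z":0,"rx":0,"ry":0,"rz":0,"claw":0},{"x":0,"y":-0.012,"z":0,"rx":0,"ry":0,"rz":0,"claw":0},{"x":0,"y":-0.012,"z":0,"rx":0,"ry":0,"rz":0,"claw":0},{"x":0,"y":-0.012,"z":0,"rx":0,"ry":0,"rz":0,"claw":0}]'

```

```text
time_s: 39.75
tcp_pos: [0.525, 0.0539, 0.0297]
ee_rot: [[0.051, -0.999, 0.007], [-0.999, -0.051, 0.003], [-0.003, -0.007, -1.0]]
wrist_force: [3.1, 5.6, -0.4]
gripper_width: 0.004
gripper_force: 3.0
```

```bash
python3 -m pendant '[{"x":0,"y":-0.005,"z":0,"rx":0,"ry":0,"rz":0,"claw":0},{"x":0,"y":-0.01,"z":0,"rx":0,"ry":0,"rz":0,"claw":0},{"x":0,"y":-0.014,"z":0,"rx":0,"ry":0,"rz":0,"claw":0},{"x":0,"y":-0.014,"z":0,"rx":0,"ry":0,"rz":0,"claw":0},{"x":0,"y":-0.014,"z":0,"rx":0,"ry":0,"rz":0,"claw":0},{"x":0,"y":-0.014,"z":0,"rx":0,"ry":0,"rz":0,"claw":0},{"x":0,"y":-0.014,"z":0,"rx":0,"ry":0,"rz":0,"claw":0},{"x":0,"y":-0.014,"z":0,"rx":0,"ry":0,"rz":0,"claw":0}]'
python3 chk.py 10 | tail -11
```

```text
time_s: 40.75
tcp_pos: [0.5259, 0.0517, 0.03]
ee_rot: [[0.051, -0.999, 0.009], [-0.999, -0.051, 0.005], [-0.004, -0.009, -1.0]]
wrist_force: [2.8, 10.2, 0.1]
gripper_width: 0.009
gripper_force: 5.4
222 [118, 117, 118, 115, 107, 93, 94, 109, 117, 117, 118, 118, 118, 119]
230 [129, 128, 128, 125, 113, 105, 124, 148, 158, 157, 158, 158, 157, 156]
234 [159, 159, 159, 155, 139, 116, 122, 147, 157, 160, 160, 159, 159, 159]
238 [158, 158, 158, 157, 152, 137, 127, 140, 149, 151, 150, 150, 151, 152]
242 [162, 162, 161, 161, 156, 139, 119, 129, 145, 151, 151, 152, 151, 152]
250 [113, 113, 113, 112, 113, 113, 112, 113, 112, 112, 112, 112, 113, 113]
256 [119, 120, 119, 119, 119, 119, 118, 118, 119, 118, 117, 118, 117, 118]
264 [111, 121, 124, 125, 129, 128, 121, 112, 121, 138, 146, 146, 146, 151]
275 [160, 161, 160, 160, 159, 159, 155, 143, 130, 138, 152, 159, 160, 160]
290 [172, 172, 173, 173, 174, 173, 172, 169, 153, 132, 139, 162, 173, 174]
[0.52587269 0.05165853 0.02998284] 40.85
```

View pics/st10.png

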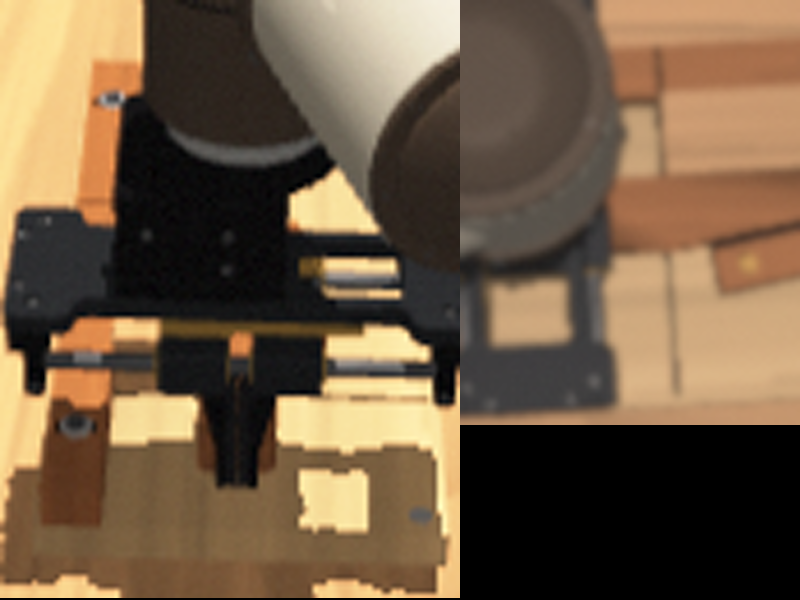

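Force is 10 N and the finger is centred on the butt (crop (237,480)). The batten end is still at column 312, on the line. Pushing to ~12–13 N, easing, and pushing again.

```bash
python3 -m pendant '[{"x":0,"y":-0.004,"z":0,"rx":0,"ry":0,"rz":0,"claw":0},{"x":0,"y":-0.007,"z":0,"rx":0,"ry":0,"rz":0,"claw":0},{"x":0,"y":-0.007,"z":0,"rx":0,"ry":0,"rz":0,"claw":0},{"x":0,"y":-0.007,"z":0,"rx":0,"ry":0,"rz":0,"claw":0},{"x":0,"y":-0.007,"z":0,"rx":0,"ry":0,"rz":0,"claw":0},{"x":0,"y":-0.007,"z":0,"rx":0,"ry":0,"rz":0,"claw":0},{"x":0,"y":-0.007,"z":0,"rx":0,"ry":0,"rz":0,"claw":0},{"x":0,"y":-0.007,"z":0,"rx":0,"ry":0,"rz":0,"claw":0}]'
python3 -m pendant '[{"x":0,"y":0.02,"z":0,"rx":0,"ry":0,"rz":0,"claw":0},{"x":0,"y":0.04,"z":0,"rx":0,"ry":0,"rz":0,"claw":0},{"x":0,"y":0.04,"z":0,"rx":0,"ry":0,"rz":0,"claw":0},{"x":0,"y":0.03,"z":0,"rx":0,"ry":0,"rz":0,"claw":0},{"x":0,"y":0.02,"z":0,"rx":0,"ry":0,"rz":0,"claw":0},{"x":0,"y":0.01,"z":0,"rx":0,"ry":0,"rz":0,"claw":0},{"x":0,"y":0.004,"z":0,"rx":0,"ry":0,"rz":0,"claw":0},{"x":0,"y":0.004,"z":0,"rx":0,"ry":0,"rz":0,"claw":0}]'

```

```text
time_s: 41.85
tcp_pos: [0.5261, 0.0509, 0.0301]
ee_rot: [[0.051, -0.999, 0.01], [-0.999, -0.051, 0.006], [-0.006, -0.01, -1.0]]
wrist_force: [0.9, 14.3, 0.1]
gripper_width: 0.003
gripper_force: 7.5
time_s: 42.85
tcp_pos: [0.5219, 0.0507, 0.0287]
ee_rot: [[0.048, -0.999, 0.001], [-0.999, -0.048, 0.004], [-0.004, -0.002, -1.0]]
wrist_force: [-3.8, 15.4, 0.9]
gripper_width: 0.004
gripper_force: 7.9
```

```bash
python3 -m pendant '[{"x":0.004,"y":0.03,"z":0,"rx":0,"ry":0,"rz":0,"claw":0},{"x":0.008,"y":0.06,"z":0,"rx":0,"ry":0,"rz":0,"claw":0},{"x":0.008,"y":0.06,"z":0,"rx":0,"ry":0,"rz":0,"claw":0},{"x":0.008,"y":0.04,"z":0,"rx":0,"ry":0,"rz":0,"claw":0},{"x":0.008,"y":0.025,"z":0,"rx":0,"ry":0,"rz":0,"claw":0},{"x":0.008,"y":0.012,"z":0,"rx":0,"ry":0,"rz":0,"claw":0},{"x":0.008,"y":0.006,"z":0,"rx":0,"ry":0,"rz":0,"claw":0},{"x":0.008,"y":0.006,"z":0,"rx":0,"ry":0,"rz":0,"claw":0}]'

```

```text
time_s: 43.85
tcp_pos: [0.5239, 0.0509, 0.0287]
ee_rot: [[0.048, -0.999, 0.001], [-0.999, -0.048, 0.003], [-0.003, -0.001, -1.0]]
wrist_force: [-2.9, 9.6, 0.7]
gripper_width: 0.005
gripper_force: 4.9
```

```bash
python3 -m pendant '[{"x":0,"y":0.06,"z":0,"rx":0,"ry":0,"rz":0,"claw":0},{"x":0,"y":0.15,"z":0.15,"rx":0,"ry":0,"rz":0,"claw":0},{"x":-0.1,"y":0.1,"z":0.4,"rx":0,"ry":0,"rz":0,"claw":0},{"x":-0.25,"y":-0.1,"z":0.48,"rx":0,"ry":0,"rz":0,"claw":0},{"x":-0.4,"y":-0.3,"z":0.48,"rx":0,"ry":0,"rz":0,"claw":0},{"x":-0.41,"y":-0.5,"z":0.48,"rx":0,"ry":0,"rz":0,"claw":0},{"x":-0.41,"y":-0.74,"z":0.48,"rx":0,"ry":0,"rz":0,"claw":0},{"x":-0.41,"y":-0.98,"z":0.48,"rx":0,"ry":0,"rz":0,"claw":0}]'
python3 -m pendant '[{"x":0,"y":-0.15,"z":0,"rx":0,"ry":0,"rz":0,"claw":0},{"x":0,"y":-0.3,"z":0,"rx":0,"ry":0,"rz":0,"claw":0},{"x":0,"y":-0.4,"z":0,"rx":0,"ry":0,"rz":0,"claw":0},{"x":0,"y":-0.4,"z":0,"rx":0,"ry":0,"rz":0,"claw":0},{"x":0,"y":-0.4,"z":0,"rx":0,"ry":0,"rz":0,"claw":0},{"x":0,"y":-0.4,"z":0,"rx":0,"ry":0,"rz":0,"claw":0},{"x":0,"y":-0.4,"z":0,"rx":0,"ry":0,"rz":0,"claw":0},{"x":0,"y":-0.4,"z":0,"rx":0,"ry":0,"rz":0,"claw":0}]'
python3 chk.py 11
```

```text
time_s: 44.85
tcp_pos: [0.4214, -0.1976, 0.1493]
ee_rot: [[0.05, -0.999, 0.001], [-0.999, -0.05, -0.001], [0.001, -0.001, -1.0]]
wrist_force: [0.9, 0.8, -0.4]
gripper_width: 0.007
gripper_force: 0.0
time_s: 45.85
tcp_pos: [0.4216, -0.2954, 0.1488]
ee_rot: [[0.05, -0.999, 0.0], [-0.999, -0.05, -0.0], [0.0, -0.0, -1.0]]
wrist_force: [0.4, 0.5, -0.3]
gripper_width: 0.002
gripper_force: 0.0
306 [135, 136, 136, 133, 135, 134, 134, 135, 89, 107, 138, 137, 138, 137, 136, 133, 136, 137, 138, 140, 138, 137, 138, 130]
308 [135, 137, 136, 138, 136, 136, 136, 133, 104, 112, 134, 134, 134, 131, 123, 116, 114, 105, 95, 84, 79, 78, 71, 64]
312 [189, 188, 189, 188, 189, 155, 93, 80, 79, 81, 80, 80, 83, 79, 79, 80, 83, 68, 154, 190, 191, 193, 192, 194]
316 [183, 185, 185, 184, 185, 151, 91, 80, 80, 80, 80, 79, 79, 78, 79, 78, 81, 126, 179, 195, 194, 195, 194, 195]
320 [181, 180, 180, 179, 180, 158, 102, 78, 74, 75, 75, 76, 76, 76, 75, 74, 74, 94, 166, 191, 192, 194, 192, 194]
324 [170, 172, 173, 174, 175, 150, 99, 72, 72, 73, 72, 71, 73, 72, 71, 72, 71, 64, 160, 197, 197, 197, 198, 199]
328 [163, 164
[... 797 characters left out ...]
, 123, 112, 105, 122, 147, 154, 156, 156, 156, 155, 155]
234 [158, 158, 157, 153, 138, 116, 121, 145, 155, 157, 157, 157, 156, 157]
238 [157, 156, 156, 156, 151, 137, 126, 138, 148, 150, 149, 148, 149, 150]
242 [160, 160, 161, 159, 154, 137, 119, 128, 143, 149, 150, 150, 149, 150]
250 [112, 111, 111, 112, 112, 112, 112, 112, 111, 112, 112, 111, 112, 112]
256 [117, 117, 117, 117, 117, 117, 117, 117, 117, 116, 116, 116, 115, 115]
264 [118, 118, 121, 126, 129, 128, 120, 111, 119, 136, 142, 142, 144, 149]
275 [159, 158, 158, 158, 158, 157, 153, 141, 127, 136, 151, 157, 158, 158]
290 [171, 171, 172, 171, 171, 171, 171, 166, 151, 131, 138, 161, 171, 173]
[ 0.42154302 -0.29556998  0.14874925] 45.95
```

View pics/st11.png

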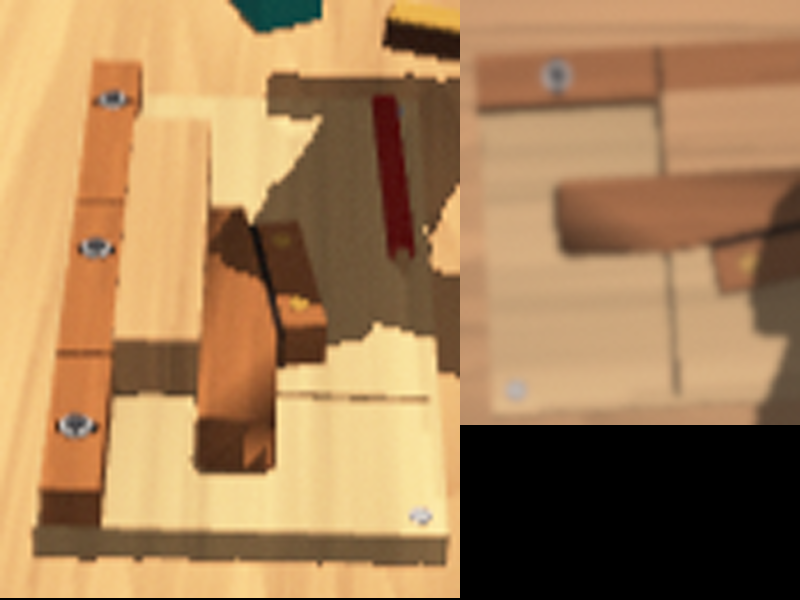

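The lit view shows the wedge tight between batten and cleat, with its butt end at crop (235,470). The batten end is at row ~245.0 against the line at 245.05, and it runs along the fence. The second and third pushes (15.4 and 9.6 N) did not move the wedge. Handing in.

```bash
python3 -c "
from station import *
print(finish_job())"
```

```text
the job is handed in; nothing more can be done
None
```

I handed the job in at about 46 s: the batten's left end is within about 0.5 mm of the line, and the wedge is nipping it against the fence. The wedge held its place through two further pushes of 15.4 N (slightly over the asked 15 N) and 9.6 N. I did not measure the fence and wedge forces on the batten directly, but the highest wrist force I read was about 15 N, and I did not touch the pencil, try square or jar.

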